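Travel check of a sprung belt tensioner

TASK

Check the belt tensioner on the test plate: work its sprung arm right through to the end stop and ease it back to rest, then bring the drag hand back to zero, against the arm's pointer. Now push the arm until its pointer reads the same as the marker clipped to the scale, not past it, hold it there for a full second, and ease it back to rest so that the drag hand stays behind at the marked reading. Never let the arm snap back, and leave the marker and the other things on the bench where they are.

Things in the scene. Friction and masses are not known exactly. Their poses are not given: they have to be found in the camera images.
- tester: The test plate: fixed dark steel plate 250 x 250 x 16 mm; origin at the centre of its underside, z up, scale towards its +x edge. A flat aluminium sector scale lies on it, 142 to 168 mm from the pivot axis, a black line each 5 degrees, longer each 10. Reading 0 lies 32.5 degrees clockwise (from above) of the plate's +x, reading 65 as far on the other side.
- pivot (a point): Common upright axis of arm, drag hand and marker, at the plate's top face (16 mm above the bench), 70 mm from the plate's centre towards its -x; same axes as the plate. The tensioner's hub there: 62 mm diameter, bolt head up to 61 mm above the bench. Behind it (-x) two 10 mm stop pins, 56 mm high, 42 mm from the axis, meet a lug on the hub at readings 0 and 65.
- pulley_center (a point): Centre of the tensioner's black pulley, 90 mm from the pivot axis; frame x points outward along the arm, z up. Pulley 50 mm diameter, 52 to 78 mm above the bench, bolt head 4 mm higher; it spins freely. The arm below it (37 to 52 mm high, 40 mm wide) carries a steel pointer along x, 6 mm wide, 40 to 44 mm above the bench; its end bends down, 142 mm from the axis.
- tensioner (a joint): Reading of the arm's pointer in rad: 0 at rest on its stop, growing anticlockwise (from above) to 1.134 (65 degrees) at the end stop. A spring always pulls it back to 0: about 3.5 N at the pulley at rest, 13 N at the end stop, with some damping; let go from far out it snaps back.
- drag_pin (a point): On the drag hand's upright steel pin (8 mm diameter, top 62 mm above the bench; this point at 52 mm), 128 mm from the pivot axis. The hand is a flat needle lying low (19 to 23 mm up) under the arm, ending 153 mm from the axis; frame x is parallel to it, outward. The pin stands 7 mm anticlockwise of the needle, so the arm's pointer touches it when both readings are equal.
- drag (a joint): Reading of the drag hand in rad, same scale and sense as the arm's (up to 1.25). No spring: the arm's pointer pushes it ahead by the pin, light friction (0.3 N at the pin) keeps it where it is left; pushed back clockwise, the pin comes up against the arm's pointer. Starts anywhere.
- marker_tip (a point): Inward tip of the set marker, a small dark steel clip (12 x 14 x 9 mm, small screw on top up to 31 mm above the bench) on the scale's outer rim; the tip is 155 mm from the pivot axis; frame x points outward from the axis.
- marker (a joint): Reading of the marker in rad, same scale and sense as the arm's (0.38 to 0.87 at the start). It sits tight and must not be shifted.
- spare_pulley: A bystander, to be left alone: the spare pulley on the plate's corner to the left (from the robot), 50 mm diameter, 26 mm high; origin at the centre of its underside.
- ref_block: A bystander, to be left alone: the steel disc on the plate's corner to the right, 48 mm diameter, 12 mm high; origin at the centre of its underside.
- caliper: A bystander, to be left alone: a caliper lying on the bench, 230 mm long along its x, up to 12 mm high.
- wrench: A bystander, to be left alone: a steel wrench 160 mm long lying along its x.
- driver: A bystander, to be left alone: a black screwdriver 170 mm long lying along its x.
- ring1: A bystander, to be left alone: a steel ring, 38 mm outer diameter, 10 mm high.
- ring2: A bystander, to be left alone: a steel ring, 46 mm outer diameter, 11 mm high.
- puck: A bystander, to be left alone: a black specimen mount, 30 mm diameter, 20 mm high.

How it is judged:
On the way, in this order (a step that is already met when the one before it is completed fails the run):
1. the arm is pushed right through to its end stop (past 62 degrees) (value of joint tensioner above 1.082 rad), for 0.1 s.
2. the arm is back at rest (under 2 degrees) (value of joint tensioner below 0.035 rad), for 0.1 s.
3. the drag hand is back at zero, against the pointer of the resting arm (under 3 degrees) (value of joint drag below 0.052 rad and value of joint tensioner below 0.035 rad), for 0.1 s.
4. the arm's pointer is held within 3 degrees of the marker's reading for a second (angle between the x axis of pulley_center and the x axis of marker_tip, either way round below 0.052 rad), for 0.9 s.
At the end, for the whole second after the job is handed in: The arm is at rest on its stop (under 2 degrees), the drag hand stands still within 3 degrees of the marker's reading, and the marker is where it was (within 5 mm) (value of joint tensioner below 0.035 rad and angle between the x axis of drag_pin and the x axis of marker_tip, either way round below 0.052 rad and velocity of joint drag between -0.05 and 0.05 rad/s and distance of marker_tip from where it was at the start of the episode below 0.005 m); the robot touches nothing.
It fails at once if the arm snaps back (faster than 3 rad/s) (velocity of joint tensioner below -3 rad/s).
It fails at once if the marker is shifted (more than 5 mm) (distance of marker_tip from where it was at the start of the episode above 0.005 m).
It fails at once if another thing on the bench or plate is shifted more than 20 mm (distance of any of spare_pulley, ref_block, caliper, wrench, driver, ring1, ring2, puck from where it was at the start of the episode above 0.02 m).
It also fails if it takes over 72 s, if anything falls off the work surface, if the arm or the gripper's body presses on something with over 40 N, if the wrist force passes 120 N, or if a joint passes its speed limit or range.

ROBOT

A 6-joint arm with a two-finger parallel gripper is mounted at the origin on the work surface. World frame = base frame: x ahead of the robot, y to its left, z up, the work surface at z = 0. Lengths are in m, angles in rad, forces in N, time in s.
With the tool pointing down it reaches from about 0.35 to 0.975 m from the base axis. Payload 4.9 kg.
Tool frame: the origin (TCP) lies on the centre line of the jaws, within the pads' length; the fingertips stand 14 mm ahead of it and the grasp point (between the pads) lies 5 mm behind it; z points along the fingers, y is the line along which they close (so a half turn about z gives the same grasp; the last joint's range is limited). The gripper opens to 85 mm and grips with 20 to 120 N. Pads are 22 mm wide; open, the fingers measure 114 mm over their backs; the gripper's body (76 mm by 85 mm) begins 54 mm behind the grasp point. The pads swing forward as they close: fully open they stand 13 mm farther back than shut.
Start: joints at [1.21, 0.053, 1.613, -0, 1.476, -0.119], TCP at [0.15, 0.607, 0.245] pointing down, gripper open.
Joint ranges: [-3.01, 3.01], [-1.01, 2.22], [0.06, 2.58], [-1.02, 4.17], [0.09, 2.62], [-3.14, 3.14]. Speed limits (rad/s): [2.57, 2.57, 3.14, 3.14, 3.14, 3.14].

INTERFACE

Orientations are given as a unit quaternion [w, x, y, z].
In Python, from plant import * gives the robot as it stands.
- The arm moves only by the tool send_rows, never from a script. Its argument "steps" is a list of rows, each an object with "translation": the shift along the tool's x, y, z in cm, a list of three; "delta_rot": the turn, a rotation vector about the tool's x, y, z in rad, a list of three; "jaw": the finger opening in cm, from 0 to 8.54. In form: [{"translation": [dx, dy, dz], "delta_rot": [rx, ry, rz], "jaw": jaw}, ...]. A call has exactly 8 rows; each row is the pose to reach, as a shift and turn from the pose commanded when the call began, along the tool's axes at that moment; what a row does not reach only later rows make up. A row lasts 1/10 s, in which the tool goes at most 50 mm and 8.59 degrees, less where a joint would pass 70% of its speed; a pose out of reach is approached as far as the arm can. A call with a gripper value outside its range is refused whole. The fingers move at their own pace and stop on an object; the grip force is fixed at half the most. Time passes only in rows, so rows that repeat a pose let the fingers close, or fill a call up. It gives the time, the measured TCP pose, the force, the opening and the grip force at its end, in the units of the state.
- state(): the state, without advancing time (a new reading comes with each control period).
- grab_frame(name): name is "scene" or "top" or "wrist"; returns a dict with "pixels" (400x640x3 uint8, blue, green, red), "range_z" (400x640 float32, m along the optical axis (not along the pixel's ray), 0 where there is no reading), "fx", "fy", "cx", "cy" (pixels), "rvec" (rotation vector, rad) and "tvec" (3), from world to camera coordinates, as OpenCV has them. Camera axes: x right, y down, z forward; pixel columns grow to the right and rows downward; lengths in m; the calibration is good to about 2 mm. A picture is of the moment at which its call begins.
- job_done(): hands the job in; it is judged then, once.
The state is a dict: "time": time; "joint_pos": joint angles; "joint_vel": joint speeds; "joint_efforts": joint torques, N m; "tool_pos": TCP position; "tool_rot": TCP orientation; "contact_force": force on the tool from outside, world axes, zero at the start; "ft_torque": the same for the moment, N m; "gripper_width": opening from 0.0 (shut) to 1.0 (fully open); "grasp_force": force on a finger pad.
Only numpy, scipy, OpenCV 4.12 (cv2) and the standard library are available. Lean on these libraries where they do the work, as an engineer would, in place of code of your own. Each camera call takes 0.05 s, during which the arm holds its last target. There are 200 camera calls.

## Working session

There is one attempt and no reset: what is moved stays moved. The work goes in short steps, Python scripts to look and compute and a tool call to move; the robot and the scene stay as the last step left them, time stands still between calls to the robot, and variables do not carry over. Pictures are saved under pics/ and viewed, at most 10 in all, crops included, and the job is handed in when it is done.

Besides the shell and the picture viewer there is one more tool, called after "Request:" as a command line: name --argument value ..., lists and objects as JSON in quotes. send_rows: Moves the arm, as the interface text tells. Its arguments: {"type":"object","properties":{"steps":{"type":"array","items":{"type":"object","properties":{"translation":{"type":"array","items":{"type":"number"}},"delta_rot":{"type":"array","items":{"type":"number"}},"jaw":{"type":"number"}}}}},"required":["steps"]}

```bash
mkdir -p pics; ls; cat > h.py <<'E'
from plant import *
import numpy as np, cv2
def cam(n):
    f=grab_frame(n); f['R']=cv2.Rodrigues(np.array(f['rvec'],float))[0]; f['t']=np.array(f['tvec'],float).ravel(); return f
def ray(f,u,v,z):
    d=f['R'].T@np.array([(u-f['cx'])/f['fx'],(v-f['cy'])/f['fy'],1]); c=-f['R'].T@f['t']
    return c+d*(z-c[2])/d[2]
def proj(f,p):
    q=f['R']@np.array(p,float)+f['t']; return np.array([f['fx']*q[0]/q[2]+f['cx'],f['fy']*q[1]/q[2]+f['cy']])
def cloud(f):
    z=f['range_z']; v,u=np.mgrid[:z.shape[0],:z.shape[1]]
    p=np.stack([(u-f['cx'])/f['fx']*z,(v-f['cy'])/f['fy']*z,z],-1)
    return (p-f['t'])@f['R']
E
python3 - <<'E'
from h import *
for n in ['top','scene']:
    f=cam(n); cv2.imwrite(f'pics/{n}0.png',f['pixels']); np.savez(f'{n}0.npz',**f)
    print(n,f['fx'],-f['R'].T@f['t'])
print(state())
E
```

```text
pics
top 439.24372110445296 [ 0.42078308 -0.00272558  1.13787643]
scene 500.50357810728053 [ 1.29228513 -0.26851662  1.01764841]
{'time': 0.1, 'joint_pos': array([ 1.20998734e+00,  5.33124257e-02,  1.61417036e+00, -1.25095045e-05,
        1.47601031e+00, -1.19001539e-01]), 'joint_vel': array([-0.00106054, -0.00244467, -0.00338223, -0.00051567,  0.00098615,
        0.00015621]), 'joint_efforts': array([-1.22258066e-04, -3.94902313e+01, -3.71362889e+01, -1.46731750e-04,
        3.96800169e-03,  7.21631437e-06]), 'tool_pos': array([0.1494707 , 0.60630103, 0.24416439]), 'tool_rot': array([-2.19735249e-04,  1.20608734e-01,  9.92699668e-01, -9.24488415e-04]), 'contact_force': array([-1.01893555,  0.57893416,  0.81784041]), 'ft_torque': array([0.00862894, 0.00923855, 0.02139629]), 'grasp_force': 0.0, 'gripper_width': 0.9978288255938547}
```

View pics/top0.png

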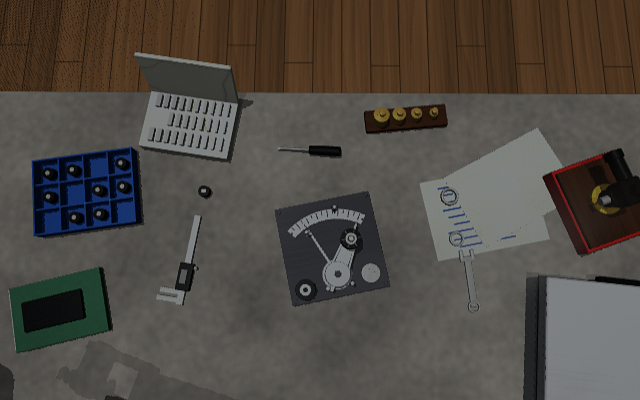

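View pics/scene0.png

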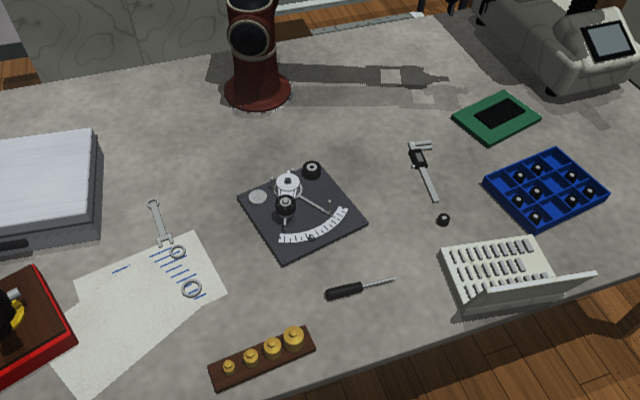

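The top view shows the plate centred near (332,248), the hub at (338,272), the resting arm with its pulley at (351,238), the drag needle pointing to about (310,233), and the scale along the top edge. Next I'll measure the plate and enlarge the scale.

```bash
python3 - <<'E'
from h import *
f=dict(np.load('top0.npz')); im=f['pixels']; P=cloud(f)
c=im[185:315,265:400]; cv2.imwrite('pics/crop1.png',cv2.resize(c,None,fx=4.4,fy=4.4,interpolation=cv2.INTER_CUBIC))
# plate: height mask
m=((P[...,2]>0.010)&(P[...,2]<0.2)).astype(np.uint8); m[:, :260]=0; m[:,400:]=0; m[:180]=0; m[320:]=0
m=cv2.morphologyEx(m,cv2.MORPH_OPEN,np.ones((3,3),np.uint8))
ct=max(cv2.findContours(m,0,2)[0],key=cv2.contourArea)
r=cv2.minAreaRect(ct); print(r)
w=np.array([ray(f,u,v,0.016) for u,v in cv2.boxPoints(r)]); print(w, [np.linalg.norm(w[i]-w[i-1]) for i in range(4)], w.mean(0))
# pulley top via depth, hub top
for z0,z1 in [(0.072,0.09),(0.056,0.066)]:
    k=(P[...,2]>z0)&(P[...,2]<z1)&(m>0); q=P[k]; print(z0,k.sum(),np.median(q,0),(q.min(0)+q.max(0))/2)
E
```

```text
((331.40631103515625, 247.54190063476562), (98.12735748291016, 99.4410629272461), 78.43986511230469)
[[ 0.61592091  0.12922761  0.016     ]
 [ 0.67084471 -0.12394858  0.016     ]
 [ 0.42404442 -0.1705991   0.016     ]
 [ 0.3728565   0.07318691  0.016     ]] [np.float64(0.24944111028773192), np.float64(0.25906525251834506), np.float64(0.2511705691089264), np.float64(0.2491020221152258)] [ 0.52091664 -0.02303329  0.016     ]
0.072 330 [ 0.53628993 -0.06695831  0.07914015] [ 0.53666286 -0.06811498  0.07913112]
0.056 87 [ 0.45288107 -0.03608058  0.05907553] [ 0.48589309 -0.0172715   0.06077506]
```

View pics/crop1.png

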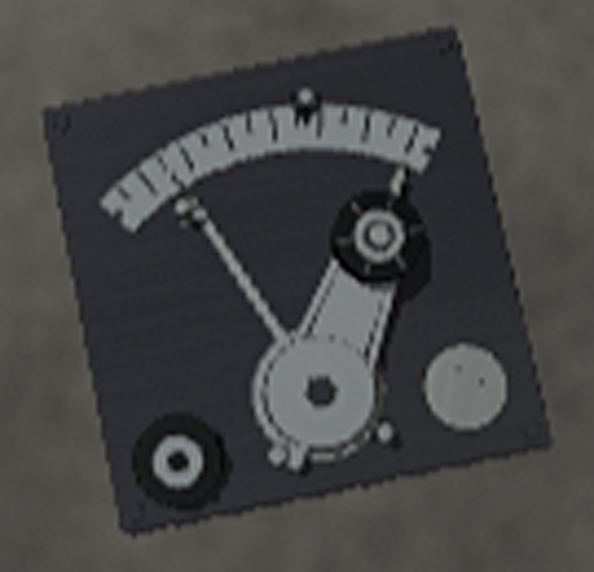

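The crop shows the hub bolt at (321,391), pulley bolt at (380,236), marker screw at (305,95), and drag pin near (187,207), all in crop pixels. The marker sits near mid-scale and the drag hand near 55°.

```bash
cat >> h.py <<'E'
def refine(f,u,v,z,fn):pass
E
python3 - <<'E'
from h import *
f=dict(np.load('top0.npz')); g=dict(np.load('scene0.npz'))
C=lambda x,y,z: ray(f,265+(x+.5)/4.4-.5,185+(y+.5)/4.4-.5,z)
piv=C(321,391,.061); pul=C(380,236,.082); ms=C(305,95,.031); mt=C(305,117,.026); dp=C(187,207,.062); 
d=lambda p:(np.hypot(*(p-piv)[:2]),np.degrees(np.arctan2(*(p-piv)[1::-1])))
print('piv',piv)
for n,p in dict(pul=pul,ms=ms,mt=mt,dp=dp,ptr=C(399,184,.042)).items(): print(n,p,d(p),proj(g,p))
print('piv scene',proj(g,piv))
y=np.radians(12); print('piv from plate',np.array([.5209,-.0230])-.07*np.array([np.cos(y),np.sin(y)]))
c=g['pixels'][145:275,225:380]; cv2.imwrite('pics/crop2.png',cv2.resize(c,None,fx=5,fy=4.6153846,interpolation=cv2.INTER_CUBIC))
E
```

```text
piv [ 0.45179326 -0.0375356   0.061     ]
pul [ 0.53548261 -0.06898273  0.082     ] (np.float64(0.08940263507734877), np.float64(-20.59422725748342)) [284.56829298 200.42940463]
ms [ 0.62299565 -0.0288044   0.031     ] (np.float64(0.17142489261353053), np.float64(2.919511470483325)) [311.53033095 236.25455134]
mt [ 0.6108599  -0.02897129  0.026     ] (np.float64(0.15929703527107278), np.float64(3.081886745565242)) [309.84658671 233.64122977]
dp [0.55302612 0.03776615 0.062     ] (np.float64(0.12616832021427685), np.float64(36.64359791941839)) [327.95719863 200.44320444]
ptr [ 0.56973122 -0.08243776  0.042     ] (np.float64(0.1261965438004011), np.float64(-20.84317729756526)) [283.83965102 222.42428602]
piv scene [287.10195592 179.05317241]
piv from plate [ 0.45242967 -0.03755382]
```

View pics/crop2.png

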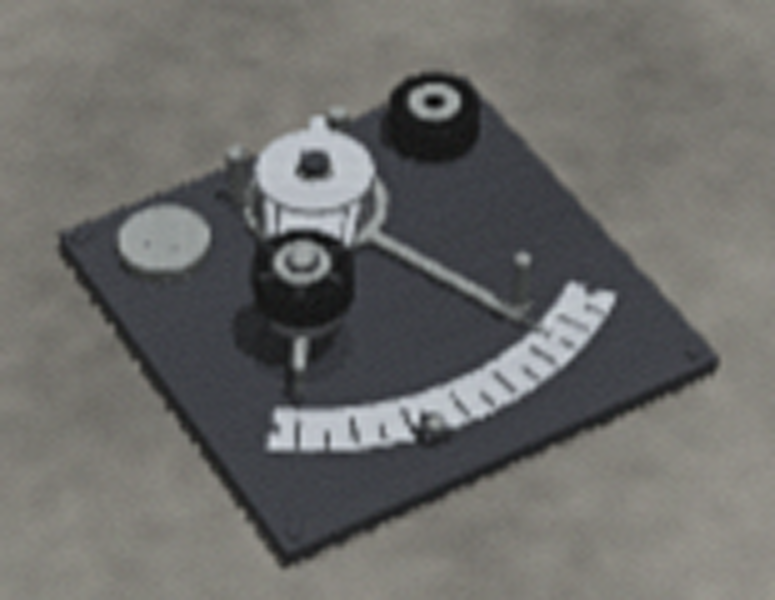

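Both views agree: the pivot is at (0.452,-0.0375), reading 0 points at -20.6° in the world, and the marker reads about 23.6°. Next is a small row planner and the approach to the arm's clockwise side.

```bash
cat >> h.py <<'E'
import json,os,sys
PIV=np.array([.452,-.0375]); A0=-20.6
def pose():
    s=state(); q=s['tool_rot']; from scipy.spatial.transform import Rotation as Ro
    R=Ro.from_quat([*q[1:],q[0]]).as_matrix(); return s,np.r_[s['tool_pos'],np.degrees(np.arctan2(R[1,1],R[0,1]))]
def cmd(): return np.array(json.load(open('cmd.json'))) if os.path.exists('cmd.json') else np.array([.15,.607,.245,76.14])
def push(th,off,r=.09,z=.072):
    "tool pose with its y along the tangent at reading th, off (m) along the anticlockwise tangent from the radial line"
    a=np.radians(A0+th); p=PIV+r*np.array([np.cos(a),np.sin(a)])+off*np.array([-np.sin(a),np.cos(a)])
    return np.r_[p,z,A0+th+90]
def rows(W,save=True):
    c=cmd(); y=np.radians(c[3]); Y=np.array([np.cos(y),np.sin(y)]); X=np.array([-Y[1],Y[0]])*1.0
    X=np.array([-np.sin(y),np.cos(y)])  # x = y cross z(down)
    for w in W:
        d=np.array(w)-c; print([round(100*float(v),2) for v in (d[:2]@X,d[:2]@Y,-d[2])],round(-np.radians(d[3]),3))
    json.dump(list(map(float,W[-1])),open('cmd.json','w'))
def lin(w,n=8,hold=0):
    c=cmd(); k=n-hold; return [c+(np.array(w)-c)*min(1,(i+1)/k) for i in range(n)]
E
python3 - <<'E'
from h import *
print(pose()[1])
w=push(0,-.055,z=.16); print(w)
c=cmd(); m=c+(w-c)*.5
rows(lin(m)); rows(lin(w,hold=1))
E
```

```text
[ 0.1494707   0.60630103  0.24416439 76.14553397]
[ 0.51689407 -0.12064902  0.16       69.4       ]
[-3.32, -3.87, 0.53] 0.007
[-6.63, -7.73, 1.06] 0.015
[-9.95, -11.6, 1.59] 0.022
[-13.26, -15.46, 2.12] 0.029
[-16.58, -19.33, 2.66] 0.037
[-19.89, -23.2, 3.19] 0.044
[-23.21, -27.06, 3.72] 0.051
[-26.53, -30.93, 4.25] 0.059
[-4.04, -4.19, 0.61] 0.008
[-8.09, -8.38, 1.21] 0.017
[-12.13, -12.56, 1.82] 0.025
[-16.17, -16.75, 2.43] 0.034
[-20.21, -20.94, 3.04] 0.042
[-24.26, -25.13, 3.64] 0.05
[-28.3, -29.32, 4.25] 0.059
[-28.3, -29.32, 4.25] 0.059
```

Request:
send_rows --steps '[{"translation":[-4.0,-4.5,0.5],"delta_rot":[0,0,0],"jaw":0},{"translation":[-8,-9,1],"delta_rot":[0,0,0],"jaw":0},{"translation":[-12,-13,1.5],"delta_rot":[0,0,0],"jaw":0},{"translation":[-15,-17,2],"delta_rot":[0,0,0],"jaw":0},{"translation":[-18,-21,3],"delta_rot":[0,0,0],"jaw":0},{"translation":[-20,-24,3],"delta_rot":[0,0,0],"jaw":0},{"translation":[-20,-24,3],"delta_rot":[0,0,0],"jaw":0},{"translation":[-20,-24,3],"delta_rot":[0,0,0],"jaw":0}]'

```text
time: 0.9
tool_pos: [0.2868, 0.3241, 0.2146]
tool_rot: [-0.0, 0.122, 0.992, -0.0]
contact_force: [-0.1, 0.2, 0.7]
gripper_width: 0.001
grasp_force: 0.0
```

```bash
cat >> h.py <<'E'
def upd(dx,dy,dz,rz):
    c=cmd(); y=np.radians(c[3]); Y=np.array([np.cos(y),np.sin(y)]); X=np.array([-Y[1],Y[0]])
    c[:2]+=(dx*X+dy*Y)/100; c[2]-=dz/100; c[3]-=np.degrees(rz); json.dump(list(map(float,c)),open('cmd.json','w')); return c
E
rm cmd.json; python3 - <<'E'
from h import *
print(upd(-20,-24,3,0),pose()[1])
w=push(0,-.055,z=.16); rows(lin(w,hold=0)); 
E
```

```text
[ 0.28668472  0.32607779  0.215      76.14      ] [ 0.28675086  0.32407781  0.21456959 75.9286765 ]
[-4.13, -4.73, 0.69] 0.015
[-8.26, -9.46, 1.38] 0.029
[-12.39, -14.2, 2.06] 0.044
[-16.53, -18.93, 2.75] 0.059
[-20.66, -23.66, 3.44] 0.074
[-24.79, -28.39, 4.12] 0.088
[-28.92, -33.13, 4.81] 0.103
[-33.05, -37.86, 5.5] 0.118
```

Request:
send_rows --steps '[{"translation":[-3.0,-3.5,0.5],"delta_rot":[0,0,0.02],"jaw":0},{"translation":[-6.3,-7,1],"delta_rot":[0,0,0.04],"jaw":0},{"translation":[-9.6,-11,1.5],"delta_rot":[0,0,0.06],"jaw":0},{"translation":[-12.9,-15,2],"delta_rot":[0,0,0.08],"jaw":0},{"translation":[-16,-18.5,2.5],"delta_rot":[0,0,0.1],"jaw":0},{"translation":[-19,-22,3],"delta_rot":[0,0,0.12],"jaw":0},{"translation":[-22,-25.5,3.5],"delta_rot":[0,0,0.12],"jaw":0},{"translation":[-25,-29,4],"delta_rot":[0,0,0.12],"jaw":0}]'

```text
time: 1.7
tool_pos: [0.4607, -0.0165, 0.1752]
tool_rot: [0.0, 0.18, 0.984, 0.0]
contact_force: [1.4, 0.8, -1.0]
gripper_width: -0.003
grasp_force: 0.0
```

```bash
python3 - <<'E'
from h import *
print(upd(-25,-29,4,.12),pose()[1])
w=push(0,-.055,z=.16); rows([w],False); w[2]=.072; 
rows([push(0,-.055,z=.072)])
E
```

```text
[ 0.64887487 -0.4800667   0.12       62.52450646] [ 4.60700545e-01 -1.64816590e-02  1.75182293e-01  6.93127140e+01]
[28.29, 25.8, -4.0] -0.12
[0.0, 0.0, 8.8] -0.0
```

```bash
sed -i '/json.dump(list(map(float,W/d' h.py; python3 - <<'E'
from h import *
json.dump([.28668,.32608,.215,76.14],open('cmd.json','w'))
print(upd(-25,-29,4,.12),pose()[1])
rows([push(0,-.055,z=.16),push(0,-.055,z=.072)]) 
E
```

```text
[ 4.59931403e-01 -1.53639212e-02  1.75000000e-01  6.92645065e+01] [ 4.60700545e-01 -1.64816590e-02  1.75182293e-01  6.93127140e+01]
[-9.05, -7.83, 1.5] -0.002
[-9.05, -7.83, 10.3] -0.002
```

Request:
send_rows --steps '[{"translation":[-3.5,-3,0.5],"delta_rot":[0,0,0],"jaw":0},{"translation":[-6.5,-5.5,1],"delta_rot":[0,0,0],"jaw":0},{"translation":[-9.05,-7.8,1.5],"delta_rot":[0,0,0],"jaw":0},{"translation":[-9.05,-7.8,3.5],"delta_rot":[0,0,0],"jaw":0},{"translation":[-9.05,-7.8,6.5],"delta_rot":[0,0,0],"jaw":0},{"translation":[-9.05,-7.8,9],"delta_rot":[0,0,0],"jaw":0},{"translation":[-9.05,-7.8,10.3],"delta_rot":[0,0,0],"jaw":0},{"translation":[-9.05,-7.8,10.3],"delta_rot":[0,0,0],"jaw":0}]'

```text
time: 2.5
tool_pos: [0.5155, -0.1192, 0.0698]
tool_rot: [-0.002, 0.179, 0.984, 0.001]
contact_force: [-0.6, -0.8, 0.2]
gripper_width: -0.0
grasp_force: 0.0
```

```bash
python3 - <<'E'
from h import *
print(upd(-9.05,-7.8,10.3,0),pose()[1])
rows([push(0,-.0395)]) 
g=cam('scene'); c=g['pixels'][105:275,185:385]; cv2.imwrite('pics/crop3.png',cv2.resize(c,None,fx=3.5,fy=3.5,interpolation=cv2.INTER_CUBIC))
E
```

```text
[ 0.51695302 -0.12035337  0.072      69.26450646] [ 0.51546509 -0.11915501  0.06981515 69.32957987]
[-0.0, 1.52, -0.0] -0.002
```

View pics/crop3.png

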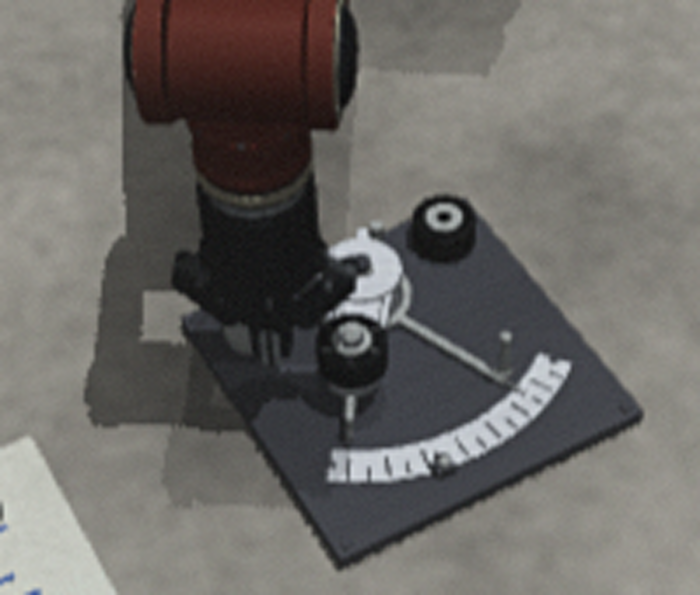

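The scene view shows the shut fingers standing at (270,345), to the clockwise side of the pulley at (352,355) and clear of everything. Now I'll advance to contact.

Request:
send_rows --steps '[{"translation":[0,0.3,0],"delta_rot":[0,0,0],"jaw":0},{"translation":[0,0.7,0],"delta_rot":[0,0,0],"jaw":0},{"translation":[0,1.1,0],"delta_rot":[0,0,0],"jaw":0},{"translation":[0,1.3,0],"delta_rot":[0,0,0],"jaw":0},{"translation":[0,1.5,0],"delta_rot":[0,0,0],"jaw":0},{"translation":[0,1.7,0],"delta_rot":[0,0,0],"jaw":0},{"translation":[0,1.9,0],"delta_rot":[0,0,0],"jaw":0},{"translation":[0,1.9,0],"delta_rot":[0,0,0],"jaw":0}]'

```text
time: 3.35
tool_pos: [0.5233, -0.1032, 0.0724]
tool_rot: [-0.0, 0.18, 0.984, -0.001]
contact_force: [-2.0, -3.4, 0.5]
gripper_width: 0.002
grasp_force: 1.6
```

```bash
cat >> h.py <<'E'
def pulley(f=None):
    "reading of the arm from the pulley's top seen in the scene depth"
    f=f or cam('scene'); P=cloud(f); d=np.hypot(P[...,0]-PIV[0],P[...,1]-PIV[1])
    k=(abs(P[...,2]-.079)<.004)&(d<.125)&(d>.05); return P[k]
E
python3 - <<'E'
from h import *
print(upd(0,1.9,0,0)); s,p=pose(); print(p,s['contact_force'])
q=pulley(); print(len(q),q.mean(0),q.min(0),q.max(0))
g=dict(np.load('scene0.npz')); q=pulley(g); print(len(q),q.mean(0),q.min(0),q.max(0))
E
```

```text
[ 0.52368005 -0.1025841   0.072      69.26450646]
[ 0.5233418  -0.10320033  0.07241116 69.29204635] [-1.95304556 -3.38848342  0.45537436]
247 [ 0.53999957 -0.07112467  0.07934455] [ 0.51244411 -0.11867369  0.07508409] [ 0.56288633 -0.0436913   0.08288622]
250 [ 0.5383681  -0.06831326  0.07948039] [ 0.51202188 -0.09279843  0.07501249] [ 0.56275702 -0.04369123  0.08298154]
```

```bash
python3 - <<'E'
from h import *
c=push(0,-.0365); json.dump(list(c),open('x.json','w'))
import h; h.cmd=lambda:c
rows([push(2*i,-.0365) for i in range(1,9)])
E
```

```text
[-0.12, 0.32, -0.0] -0.035
[-0.23, 0.64, -0.0] -0.07
[-0.33, 0.96, -0.0] -0.105
[-0.42, 1.29, -0.0] -0.14
[-0.5, 1.62, -0.0] -0.175
[-0.56, 1.95, -0.0] -0.209
[-0.62, 2.29, -0.0] -0.244
[-0.66, 2.62, -0.0] -0.279
```

Request:
send_rows --steps '[{"translation":[-0.12,0.32,0],"delta_rot":[0,0,-0.035],"jaw":0},{"translation":[-0.23,0.64,0],"delta_rot":[0,0,-0.07],"jaw":0},{"translation":[-0.33,0.96,0],"delta_rot":[0,0,-0.105],"jaw":0},{"translation":[-0.42,1.29,0],"delta_rot":[0,0,-0.14],"jaw":0},{"translation":[-0.5,1.62,0],"delta_rot":[0,0,-0.175],"jaw":0},{"translation":[-0.56,1.95,0],"delta_rot":[0,0,-0.209],"jaw":0},{"translation":[-0.62,2.29,0],"delta_rot":[0,0,-0.244],"jaw":0},{"translation":[-0.66,2.62,0],"delta_rot":[0,0,-0.279],"jaw":0}]'

```text
time: 4.2
tool_pos: [0.5393, -0.0811, 0.0725]
tool_rot: [0.0, 0.04, 0.999, -0.001]
contact_force: [-0.1, -6.5, -0.2]
gripper_width: 0.001
grasp_force: 3.3
```

```bash
cat >> h.py <<'E'
def rep(*a):
    print('cmd',upd(*a)); s,p=pose(); F=s['contact_force']; a=np.radians(p[3]-90); d=p[:2]-PIV
    print('pose',p,'r,off mm',1e3*(d@[np.cos(a),np.sin(a)]),1e3*(d@[-np.sin(a),np.cos(a)]),'th',p[3]-90-A0,'Ft',F[:2]@[-np.sin(a),np.cos(a)],'Fr',F[:2]@[np.cos(a),np.sin(a)],'t',s['time'])
E
python3 -c "
from h import *
rep(-.66,2.62,0,-.279)"
```

```text
cmd [ 5.39128759e-01 -8.04179663e-02  7.20000000e-02  8.52500289e+01]
pose [ 5.39339680e-01 -8.10759311e-02  7.24804244e-02  8.54371876e+01] r,off mm 90.5294267764068 -36.489784674545874 th 16.03718755670041 Ft -6.452261748602386 Fr 0.39184410894456023 t 4.2
```

Request:
send_rows --steps '[{"translation":[-0.12,0.32,0],"delta_rot":[0,0,-0.035],"jaw":0},{"translation":[-0.23,0.64,0],"delta_rot":[0,0,-0.07],"jaw":0},{"translation":[-0.33,0.96,0],"delta_rot":[0,0,-0.105],"jaw":0},{"translation":[-0.42,1.29,0],"delta_rot":[0,0,-0.14],"jaw":0},{"translation":[-0.5,1.62,0],"delta_rot":[0,0,-0.175],"jaw":0},{"translation":[-0.56,1.95,0],"delta_rot":[0,0,-0.209],"jaw":0},{"translation":[-0.62,2.29,0],"delta_rot":[0,0,-0.244],"jaw":0},{"translation":[-0.66,2.62,0],"delta_rot":[0,0,-0.279],"jaw":0}]'

```text
time: 5.0
tool_pos: [0.5487, -0.0562, 0.0726]
tool_rot: [0.001, -0.1, 0.995, -0.002]
contact_force: [2.3, -8.2, -1.3]
gripper_width: -0.001
grasp_force: 4.4
```

Request:
send_rows --steps '[{"translation":[-0.12,0.32,0],"delta_rot":[0,0,-0.035],"jaw":0},{"translation":[-0.23,0.64,0],"delta_rot":[0,0,-0.07],"jaw":0},{"translation":[-0.33,0.96,0],"delta_rot":[0,0,-0.105],"jaw":0},{"translation":[-0.42,1.29,0],"delta_rot":[0,0,-0.14],"jaw":0},{"translation":[-0.5,1.62,0],"delta_rot":[0,0,-0.175],"jaw":0},{"translation":[-0.56,1.95,0],"delta_rot":[0,0,-0.209],"jaw":0},{"translation":[-0.62,2.29,0],"delta_rot":[0,0,-0.244],"jaw":0},{"translation":[-0.66,2.62,0],"delta_rot":[0,0,-0.279],"jaw":0}]'

```text
time: 5.8
tool_pos: [0.5509, -0.0296, 0.0728]
tool_rot: [0.002, -0.237, 0.972, -0.003]
contact_force: [5.8, -9.5, -3.3]
gripper_width: -0.002
grasp_force: 5.4
```

```bash
python3 -c "
from h import *
upd(-.66,2.62,0,-.279)
rep(-.66,2.62,0,-.279)"
```

```text
cmd [ 5.49244275e-01 -2.78706537e-02  7.20000000e-02  1.17221074e+02]
pose [ 5.50863901e-01 -2.95579978e-02  7.27674484e-02  1.17400882e+02] r,off mm 91.42720814879227 -38.44752142277452 th 48.00088188421359 Ft -11.152607208940735 Fr 0.7964527656670283 t 5.8
```

```bash
python3 -c "
from h import *
rows([push(t,-.036) for t in (50,52,54,56,58,60,62,64)])"
```

```text
[-0.04, 0.34, -0.0] -0.038
[-0.15, 0.66, -0.0] -0.073
[-0.25, 0.98, -0.0] -0.108
[-0.33, 1.31, -0.0] -0.143
[-0.41, 1.64, -0.0] -0.178
[-0.47, 1.97, -0.0] -0.213
[-0.52, 2.31, -0.0] -0.247
[-0.56, 2.64, -0.0] -0.282
```

Request:
send_rows --steps '[{"translation":[-0.04,0.34,0],"delta_rot":[0,0,-0.038],"jaw":0},{"translation":[-0.15,0.66,0],"delta_rot":[0,0,-0.073],"jaw":0},{"translation":[-0.25,0.98,0],"delta_rot":[0,0,-0.108],"jaw":0},{"translation":[-0.33,1.31,0],"delta_rot":[0,0,-0.143],"jaw":0},{"translation":[-0.41,1.64,0],"delta_rot":[0,0,-0.178],"jaw":0},{"translation":[-0.47,1.97,0],"delta_rot":[0,0,-0.213],"jaw":0},{"translation":[-0.52,2.31,0],"delta_rot":[0,0,-0.247],"jaw":0},{"translation":[-0.56,2.64,0],"delta_rot":[0,0,-0.282],"jaw":0}]'

```text
time: 6.6
tool_pos: [0.5449, -0.0036, 0.073]
tool_rot: [0.003, -0.371, 0.929, -0.003]
contact_force: [9.0, -10.3, -6.5]
gripper_width: 0.001
grasp_force: 6.8
```

```bash
python3 -c "
from h import *
rep(-.56,2.64,0,-.282)
rows([push(64,-.0345),push(64,-.033),push(64,-.0315)])
g=cam('scene'); c=g['pixels'][105:275,185:385]; cv2.imwrite('pics/crop4.png',cv2.resize(c,None,fx=3.5,fy=3.5,interpolation=cv2.INTER_CUBIC))
"
```

```text
cmd [ 5.42148044e-01 -1.83292137e-03  7.20000000e-02  1.33378484e+02]
pose [ 5.44939726e-01 -3.60516043e-03  7.29569336e-02  1.33550490e+02] r,off mm 90.71301762211937 -39.46899041964648 th 64.15048982951629 Ft -13.665059654820919 Fr -0.5766683829479149 t 6.6
[0.0, 0.15, -0.0] -0.0
[0.0, 0.3, -0.0] -0.0
[0.0, 0.45, -0.0] -0.0
```

View pics/crop4.png

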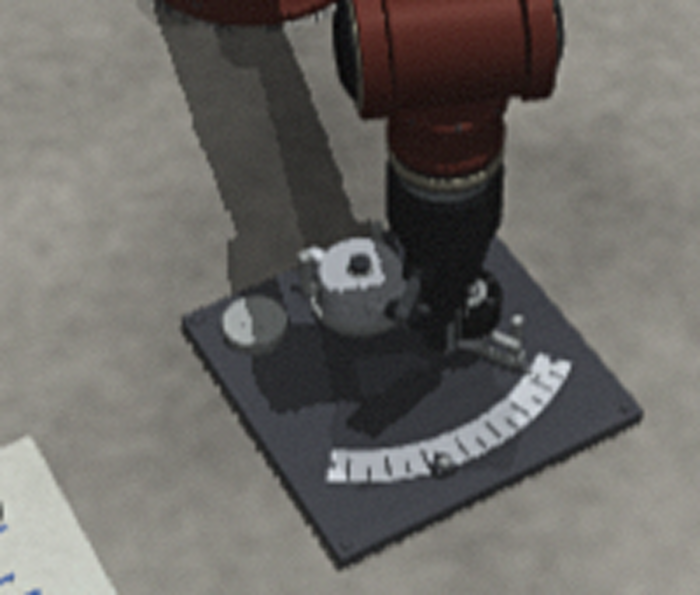

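The arm is near the end of its travel: the pulley is at (480,295) and the pointer close to the 65 end at (515,355). I'll press a little further to make sure it reaches the stop.

Request:
send_rows --steps '[{"translation":[0,0.15,0],"delta_rot":[0,0,0],"jaw":0},{"translation":[0,0.3,0],"delta_rot":[0,0,0],"jaw":0},{"translation":[0,0.4,0],"delta_rot":[0,0,0],"jaw":0},{"translation":[0,0.45,0],"delta_rot":[0,0,0],"jaw":0},{"translation":[0,0.45,0],"delta_rot":[0,0,0],"jaw":0},{"translation":[0,0.45,0],"delta_rot":[0,0,0],"jaw":0},{"translation":[0,0.45,0],"delta_rot":[0,0,0],"jaw":0},{"translation":[0,0.45,0],"delta_rot":[0,0,0],"jaw":0}]'

```text
time: 7.45
tool_pos: [0.5419, -0.0003, 0.073]
tool_rot: [0.003, -0.37, 0.929, -0.003]
contact_force: [9.6, -9.6, -6.8]
gripper_width: 0.003
grasp_force: 6.5
```

```bash
python3 -c "
from h import *
rep(0,.45,0,0)
"
```

```text
cmd [5.39057378e-01 1.43782552e-03 7.20000000e-02 1.33378484e+02]
pose [ 5.41884184e-01 -3.40171827e-04  7.29634240e-02  1.33467385e+02] r,off mm 90.79868275127367 -34.86572225526602 th 64.0673852273602 Ft -13.526653954041535 Fr 0.35204208556596644 t 7.45
```

Request:
send_rows --steps '[{"translation":[0,0.1,0],"delta_rot":[0,0,0],"jaw":0},{"translation":[0,0.2,0],"delta_rot":[0,0,0],"jaw":0},{"translation":[0,0.3,0],"delta_rot":[0,0,0],"jaw":0},{"translation":[0,0.35,0],"delta_rot":[0,0,0],"jaw":0},{"translation":[0,0.4,0],"delta_rot":[0,0,0],"jaw":0},{"translation":[0,0.4,0],"delta_rot":[0,0,0],"jaw":0},{"translation":[0,0.4,0],"delta_rot":[0,0,0],"jaw":0},{"translation":[0,0.4,0],"delta_rot":[0,0,0],"jaw":0}]'

```text
time: 8.25
tool_pos: [0.5411, 0.0005, 0.0734]
tool_rot: [0.005, -0.37, 0.929, -0.006]
contact_force: [15.6, -16.7, -11.3]
gripper_width: 0.0
grasp_force: 11.3
```

```bash
python3 -c "
from h import *
rep(0,.4,0,0)
g=cam('top'); c=g['pixels'][165:315,255:405]; cv2.imwrite('pics/crop5.png',cv2.resize(c,None,fx=4,fy=4,interpolation=cv2.INTER_CUBIC))
"
```

```text
cmd [5.36310120e-01 4.34515608e-03 7.20000000e-02 1.33378484e+02]
pose [5.41122008e-01 4.87300322e-04 7.33649631e-02 1.33472984e+02] r,off mm 90.81147659814798 -33.749712010880025 th 64.07298362814251 Ft -22.90333886614745 Fr -0.16585188638016446 t 8.25
```

View pics/crop5.png

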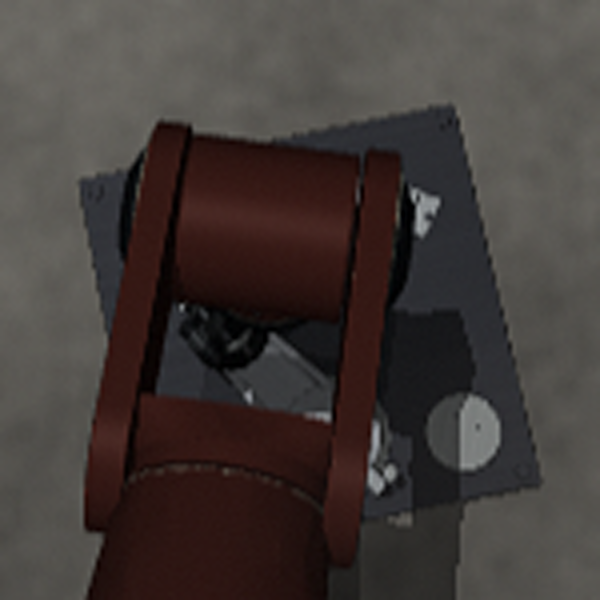

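The top view is mostly covered by the robot's wrist, but the lug at (385,475) is against the stop pin. The force jumped to 23 N, which confirms the end stop. Now I'll ease it back.

```bash
python3 -c "
from h import *
rows([push(t,-.0355) for t in (63,61,58.5,56,53.5,51,48.5,46)])
c=push(46,-.0355)
import h; h.cmd=lambda:c
rows([push(46-2.5*i,-.0355) for i in range(1,9)])"
```

```text
[0.06, -0.95, -0.0] 0.017
[0.2, -1.26, -0.0] 0.052
[0.38, -1.64, -0.0] 0.096
[0.58, -2.02, -0.0] 0.139
[0.8, -2.38, -0.0] 0.183
[1.03, -2.73, -0.0] 0.227
[1.28, -3.07, -0.0] 0.27
[1.54, -3.41, -0.0] 0.314
[0.16, -0.39, -0.0] 0.044
[0.34, -0.77, -0.0] 0.087
[0.54, -1.14, -0.0] 0.131
[0.75, -1.51, -0.0] 0.175
[0.98, -1.86, -0.0] 0.218
[1.23, -2.21, -0.0] 0.262
[1.48, -2.54, -0.0] 0.305
[1.76, -2.86, -0.0] 0.349
```

Request:
send_rows --steps '[{"translation":[0.03,-0.4,0],"delta_rot":[0,0,0.01],"jaw":0},{"translation":[0.08,-0.8,0],"delta_rot":[0,0,0.025],"jaw":0},{"translation":[0.2,-1.26,0],"delta_rot":[0,0,0.052],"jaw":0},{"translation":[0.38,-1.64,0],"delta_rot":[0,0,0.096],"jaw":0},{"translation":[0.58,-2.02,0],"delta_rot":[0,0,0.139],"jaw":0},{"translation":[0.8,-2.38,0],"delta_rot":[0,0,0.183],"jaw":0},{"translation":[1.03,-2.73,0],"delta_rot":[0,0,0.227],"jaw":0},{"translation":[1.28,-3.07,0],"delta_rot":[0,0,0.27],"jaw":0}]'

```text
time: 9.1
tool_pos: [0.5497, -0.0284, 0.0727]
tool_rot: [0.002, -0.241, 0.97, -0.002]
contact_force: [4.4, -8.5, -3.2]
gripper_width: 0.002
grasp_force: 4.7
```

```bash
python3 -c "
from h import *
rep(1.28,-3.07,0,.27)
"
```

```text
cmd [ 5.48091870e-01 -2.67598330e-02  7.20000000e-02  1.17908623e+02]
pose [ 5.49692817e-01 -2.84168993e-02  7.27297371e-02  1.17902499e+02] r,off mm 90.58616419028442 -37.690000564419755 th 48.502498906986084 Ft -9.615264861966358 Fr -0.08608485280511156 t 9.1
```

Request:
send_rows --steps '[{"translation":[0.16,-0.39,0],"delta_rot":[0,0,0.044],"jaw":0},{"translation":[0.34,-0.77,0],"delta_rot":[0,0,0.087],"jaw":0},{"translation":[0.54,-1.14,0],"delta_rot":[0,0,0.131],"jaw":0},{"translation":[0.75,-1.51,0],"delta_rot":[0,0,0.175],"jaw":0},{"translation":[0.98,-1.86,0],"delta_rot":[0,0,0.218],"jaw":0},{"translation":[1.23,-2.21,0],"delta_rot":[0,0,0.262],"jaw":0},{"translation":[1.48,-2.54,0],"delta_rot":[0,0,0.305],"jaw":0},{"translation":[1.76,-2.86,0],"delta_rot":[0,0,0.349],"jaw":0}]'

```text
time: 9.9
tool_pos: [0.5465, -0.0614, 0.0726]
tool_rot: [0.001, -0.069, 0.998, -0.001]
contact_force: [1.2, -7.0, -1.4]
gripper_width: 0.005
grasp_force: 3.3
```

```bash
python3 -c "
from h import *
rep(1.76,-2.86,0,.349)
rows([push(28.5-2.5*(i+1),-.0355) for i in range(8)])
"
```

```text
cmd [ 5.45925432e-01 -6.02714212e-02  7.20000000e-02  9.79123962e+01]
pose [ 5.46498890e-01 -6.14194955e-02  7.25513556e-02  9.79058251e+01] r,off mm 90.31071091457211 -36.690025633051306 th 28.505825146934377 Ft -7.054924145055797 Fr 0.23358074920207572 t 9.9
[0.15, -0.39, -0.0] 0.044
[0.33, -0.77, -0.0] 0.087
[0.53, -1.15, -0.0] 0.131
[0.74, -1.51, -0.0] 0.175
[0.97, -1.87, -0.0] 0.218
[1.22, -2.21, -0.0] 0.262
[1.48, -2.55, -0.0] 0.306
[1.75, -2.87, -0.0] 0.349
```

Request:
send_rows --steps '[{"translation":[0.16,-0.39,0],"delta_rot":[0,0,0.044],"jaw":0},{"translation":[0.34,-0.77,0],"delta_rot":[0,0,0.087],"jaw":0},{"translation":[0.54,-1.14,0],"delta_rot":[0,0,0.131],"jaw":0},{"translation":[0.75,-1.51,0],"delta_rot":[0,0,0.175],"jaw":0},{"translation":[0.98,-1.86,0],"delta_rot":[0,0,0.218],"jaw":0},{"translation":[1.23,-2.21,0],"delta_rot":[0,0,0.262],"jaw":0},{"translation":[1.48,-2.54,0],"delta_rot":[0,0,0.305],"jaw":0},{"translation":[1.76,-2.86,0],"delta_rot":[0,0,0.349],"jaw":0}]'

```text
time: 10.7
tool_pos: [0.5325, -0.0913, 0.0724]
tool_rot: [0.0, 0.105, 0.994, -0.0]
contact_force: [-0.5, -3.8, 0.3]
gripper_width: -0.004
grasp_force: 2.0
```

```bash
python3 -c "
from h import *
rep(1.76,-2.86,0,.349)
rows([push(8.5-1.3*(i+1),-.0355) for i in range(6)]+[push(0,-.04),push(0,-.046)])
"
```

```text
cmd [ 5.32430032e-01 -9.10219364e-02  7.20000000e-02  7.79161692e+01]
pose [ 5.32472114e-01 -9.13462602e-02  7.24324766e-02  7.79103164e+01] r,off mm 89.9650158444041 -35.797720981633134 th 8.510316433469917 Ft -3.804350174167061 Fr 0.27021830799087554 t 10.7
[0.07, -0.21, -0.0] 0.023
[0.16, -0.41, -0.0] 0.046
[0.25, -0.61, -0.0] 0.068
[0.35, -0.8, -0.0] 0.091
[0.45, -1.0, -0.0] 0.114
[0.55, -1.19, -0.0] 0.136
[0.68, -1.74, -0.0] 0.149
[0.77, -2.33, -0.0] 0.149
```

Request:
send_rows --steps '[{"translation":[0.07,-0.21,0],"delta_rot":[0,0,0.023],"jaw":0},{"translation":[0.16,-0.41,0],"delta_rot":[0,0,0.046],"jaw":0},{"translation":[0.25,-0.61,0],"delta_rot":[0,0,0.068],"jaw":0},{"translation":[0.35,-0.8,0],"delta_rot":[0,0,0.091],"jaw":0},{"translation":[0.45,-1.0,0],"delta_rot":[0,0,0.114],"jaw":0},{"translation":[0.55,-1.2,0],"delta_rot":[0,0,0.136],"jaw":0},{"translation":[0.68,-1.75,0],"delta_rot":[0,0,0.149],"jaw":0},{"translation":[0.77,-2.35,0],"delta_rot":[0,0,0.149],"jaw":0}]'

```text
time: 11.5
tool_pos: [0.5194, -0.1122, 0.072]
tool_rot: [-0.0, 0.179, 0.984, 0.001]
contact_force: [-0.2, -0.2, -0.1]
gripper_width: 0.001
grasp_force: 0.0
```

```bash
python3 -c "
from h import *
rep(.77,-2.35,0,.149)
c=cmd(); u=c.copy(); u[2]=.15
w=push(65,.045,r=.137,z=.15); print(w)
rows([u]+[u+(w-u)*i/7 for i in range(1,8)])
"
```

```text
cmd [ 0.51998109 -0.11238929  0.072      69.37909802]
pose [ 0.5194242  -0.11215604  0.07200822 69.37950489] r,off mm 89.39667395742067 -46.127880634127074 th -0.020495106878961167 Ft -0.2599338944739468 Fr -0.16755919228128777 t 11.5
[5.18397907e-01 9.05051482e-02 1.50000000e-01 1.34400000e+02]
[0.0, 0.0, -7.8] -0.0
[1.04, 2.7, -7.8] -0.162
[2.08, 5.41, -7.8] -0.324
[3.13, 8.11, -7.8] -0.486
[4.17, 10.82, -7.8] -0.648
[5.21, 13.52, -7.8] -0.811
[6.25, 16.23, -7.8] -0.973
[7.29, 18.93, -7.8] -1.135
```

Request:
send_rows --steps '[{"translation":[0,0,-4],"delta_rot":[0,0,0],"jaw":0},{"translation":[0,0,-7.8],"delta_rot":[0,0,0],"jaw":0},{"translation":[1,2.5,-7.8],"delta_rot":[0,0,-0.14],"jaw":0},{"translation":[2,5,-7.8],"delta_rot":[0,0,-0.28],"jaw":0},{"translation":[3,8,-7.8],"delta_rot":[0,0,-0.42],"jaw":0},{"translation":[4,11,-7.8],"delta_rot":[0,0,-0.56],"jaw":0},{"translation":[5,14,-7.8],"delta_rot":[0,0,-0.7],"jaw":0},{"translation":[6,17,-7.8],"delta_rot":[0,0,-0.84],"jaw":0}]'

```text
time: 12.3
tool_pos: [0.5231, 0.0691, 0.1501]
tool_rot: [0.0, -0.24, 0.971, 0.001]
contact_force: [-0.5, -0.3, -0.2]
gripper_width: 0.002
grasp_force: 0.0
```

```bash
python3 -c "
from h import *
rep(6,17,-7.8,-.84)
w=push(65,.045,r=.137,z=.15); rows([w]); w[2]=.068; rows([w])
g=cam('scene'); c=g['pixels'][105:275,185:385]; cv2.imwrite('pics/crop6.png',cv2.resize(c,None,fx=3.5,fy=3.5,interpolation=cv2.INTER_CUBIC))
for t in (60,65):
  a=np.radians(A0+t); print(t,[(proj(g,np.r_[PIV+.128*np.array([np.cos(a),np.sin(a)])+.007*np.array([-np.sin(a),np.cos(a)]),.062])-[185,105])*3.5])
"
```

```text
cmd [5.23696355e-01 6.78499831e-02 1.50000000e-01 1.17507553e+02]
pose [5.23086919e-01 6.90723338e-02 1.50106708e-01 1.17831424e+02] r,off mm 112.61955270535299 61.056111532795946 th 48.43142441240129 Ft -0.02535926090559462 Fr -0.6314277634646757 t 12.3
[-0.58, 2.25, -0.0] -0.295
[-0.58, 2.25, 8.2] -0.295
60 [array([512.18857577, 323.5426225 ])]
65 [array([518.70702779, 312.93075934])]
```

View pics/crop6.png

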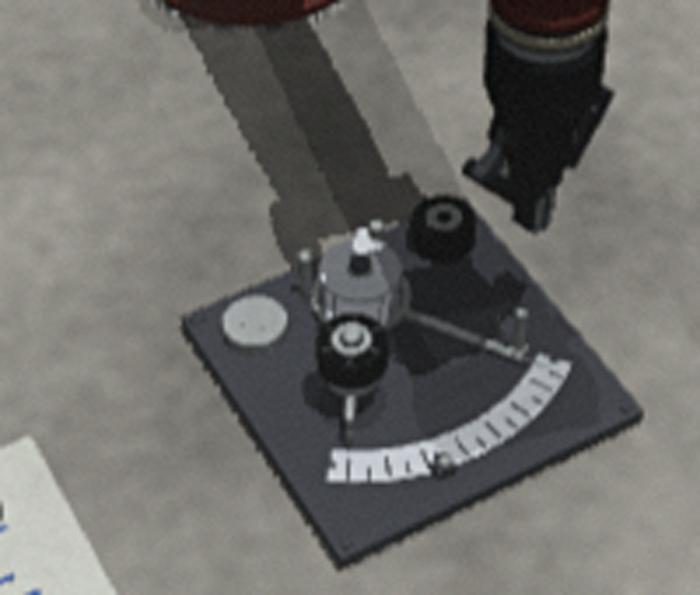

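The arm is back at rest and the drag pin's top is at (520,312), which matches the predicted spot for reading 65. The gripper is hovering on the pin's anticlockwise side, so I'll descend there.

Request:
send_rows --steps '[{"translation":[-0.3,1.2,0],"delta_rot":[0,0,-0.1],"jaw":0},{"translation":[-0.45,1.7,0],"delta_rot":[0,0,-0.2],"jaw":0},{"translation":[-0.6,2.25,0],"delta_rot":[0,0,-0.295],"jaw":0},{"translation":[-0.6,2.25,3],"delta_rot":[0,0,-0.295],"jaw":0},{"translation":[-0.6,2.25,6],"delta_rot":[0,0,-0.295],"jaw":0},{"translation":[-0.6,2.25,8.2],"delta_rot":[0,0,-0.295],"jaw":0},{"translation":[-0.6,2.25,8.2],"delta_rot":[0,0,-0.295],"jaw":0},{"translation":[-0.6,2.25,8.2],"delta_rot":[0,0,-0.295],"jaw":0}]'

```text
time: 13.15
tool_pos: [0.5182, 0.0903, 0.0683]
tool_rot: [-0.0, -0.378, 0.926, 0.0]
contact_force: [0.1, 0.1, -0.4]
gripper_width: -0.001
grasp_force: 0.0
```

```bash
python3 -c "
from h import *
rep(-.6,2.25,8.2,-.295)
w=lambda t,o:push(t,o,r=.137,z=.066)
rows([w(65,.036),w(65,.029),w(64,.027)]+[w(64-2*i,.025) for i in range(1,6)])
c=w(40,.025)
import h; h.cmd=lambda:c
rows([w(40-2*i,.025) for i in range(1,9)])
"
```

```text
cmd [5.18626080e-01 9.05775503e-02 6.80000000e-02 1.34409808e+02]
pose [5.18181048e-01 9.03180988e-02 6.83107451e-02 1.34387968e+02] r,off mm 136.70473223192192 45.04679426113795 th 64.98796834696986 Ft -0.016837737959640827 Fr 0.1928913467334876 t 13.15
[0.02, -0.89, 0.2] 0.0
[0.02, -1.59, 0.2] 0.0
[-0.02, -2.03, 0.2] 0.018
[-0.09, -2.71, 0.2] 0.053
[-0.14, -3.19, 0.2] 0.087
[-0.18, -3.68, 0.2] 0.122
[-0.2, -4.16, 0.2] 0.157
[-0.2, -4.65, 0.2] 0.192
[-0.08, -0.48, -0.0] 0.035
[-0.14, -0.96, -0.0] 0.07
[-0.19, -1.45, -0.0] 0.105
[-0.21, -1.93, -0.0] 0.14
[-0.23, -2.42, -0.0] 0.175
[-0.22, -2.9, -0.0] 0.209
[-0.2, -3.39, -0.0] 0.244
[-0.16, -3.87, -0.0] 0.279
```

Request:
send_rows --steps '[{"translation":[0,-0.9,0.2],"delta_rot":[0,0,0],"jaw":0},{"translation":[0,-1.6,0.2],"delta_rot":[0,0,0],"jaw":0},{"translation":[-0.02,-2.05,0.2],"delta_rot":[0,0,0.018],"jaw":0},{"translation":[-0.09,-2.7,0.2],"delta_rot":[0,0,0.053],"jaw":0},{"translation":[-0.14,-3.2,0.2],"delta_rot":[0,0,0.087],"jaw":0},{"translation":[-0.18,-3.7,0.2],"delta_rot":[0,0,0.122],"jaw":0},{"translation":[-0.2,-4.15,0.2],"delta_rot":[0,0,0.157],"jaw":0},{"translation":[-0.2,-4.65,0.2],"delta_rot":[0,0,0.192],"jaw":0}]'

```text
time: 13.95
tool_pos: [0.5525, 0.0584, 0.0662]
tool_rot: [-0.0, -0.286, 0.958, 0.0]
contact_force: [0.4, 1.1, 0.6]
gripper_width: -0.002
grasp_force: 0.4
```

Request:
send_rows --steps '[{"translation":[-0.08,-0.48,0],"delta_rot":[0,0,0.035],"jaw":0},{"translation":[-0.14,-0.96,0],"delta_rot":[0,0,0.07],"jaw":0},{"translation":[-0.19,-1.45,0],"delta_rot":[0,0,0.105],"jaw":0},{"translation":[-0.21,-1.93,0],"delta_rot":[0,0,0.14],"jaw":0},{"translation":[-0.23,-2.42,0],"delta_rot":[0,0,0.175],"jaw":0},{"translation":[-0.22,-2.9,0],"delta_rot":[0,0,0.209],"jaw":0},{"translation":[-0.2,-3.39,0],"delta_rot":[0,0,0.244],"jaw":0},{"translation":[-0.16,-3.87,0],"delta_rot":[0,0,0.279],"jaw":0}]'

```text
time: 14.75
tool_pos: [0.5751, 0.0268, 0.0662]
tool_rot: [-0.0, -0.15, 0.989, 0.0]
contact_force: [0.2, 0.2, 0.3]
gripper_width: -0.003
grasp_force: 0.2
```

Request:
send_rows --steps '[{"translation":[-0.08,-0.48,0],"delta_rot":[0,0,0.035],"jaw":0},{"translation":[-0.14,-0.96,0],"delta_rot":[0,0,0.07],"jaw":0},{"translation":[-0.19,-1.45,0],"delta_rot":[0,0,0.105],"jaw":0},{"translation":[-0.21,-1.93,0],"delta_rot":[0,0,0.14],"jaw":0},{"translation":[-0.23,-2.42,0],"delta_rot":[0,0,0.175],"jaw":0},{"translation":[-0.22,-2.9,0],"delta_rot":[0,0,0.209],"jaw":0},{"translation":[-0.2,-3.39,0],"delta_rot":[0,0,0.244],"jaw":0},{"translation":[-0.16,-3.87,0],"delta_rot":[0,0,0.279],"jaw":0}]'

```text
time: 15.55
tool_pos: [0.5882, -0.0097, 0.0663]
tool_rot: [0.0, -0.011, 1.0, -0.0]
contact_force: [-0.8, 0.4, 0.9]
gripper_width: -0.001
grasp_force: 0.1
```

```bash
python3 -c "
from h import *
upd(-.2,-4.65,.2,.192);upd(-.16,-3.87,0,.279);rep(-.16,-3.87,0,.279)
w=lambda t,o:push(t,o,r=.137,z=.066)
rows([w(22-1.75*i,.025) for i in range(1,9)])
g=cam('scene'); c=g['pixels'][105:275,185:385]; cv2.imwrite('pics/crop7.png',cv2.resize(c,None,fx=3.5,fy=3.5,interpolation=cv2.INTER_CUBIC))
"
```

```text
cmd [ 5.88353735e-01 -9.10982830e-03  6.60000000e-02  9.14379731e+01]
pose [ 5.88175399e-01 -9.66919621e-03  6.63071935e-02  9.12757422e+01] r,off mm 136.7612717192304 24.792087708000402 th 21.875742190524768 Ft 0.42294774872564544 Fr -0.7512197402318412 t 15.55
[-0.07, -0.42, -0.0] 0.031
[-0.13, -0.85, -0.0] 0.062
[-0.17, -1.27, -0.0] 0.092
[-0.2, -1.69, -0.0] 0.123
[-0.22, -2.12, -0.0] 0.153
[-0.22, -2.54, -0.0] 0.184
[-0.22, -2.97, -0.0] 0.214
[-0.19, -3.39, -0.0] 0.245
```

View pics/crop7.png

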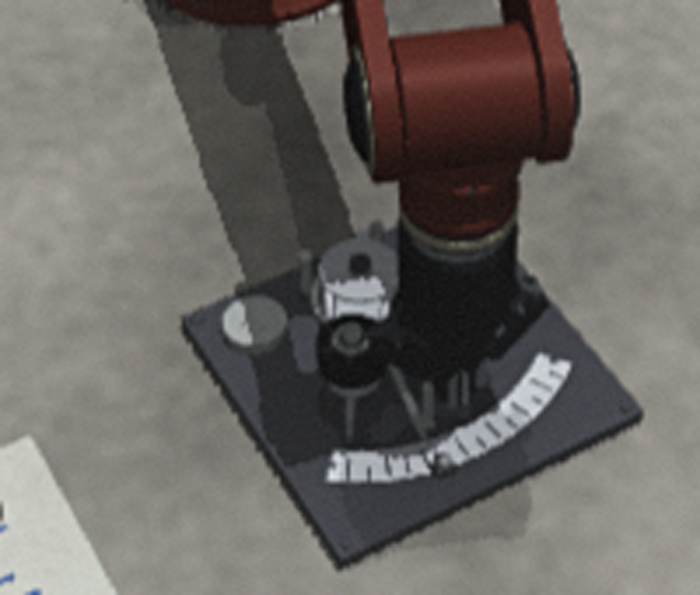

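The drag needle is following the finger, now near (425,437), and the marker at (440,460) is untouched. I'll continue toward zero.

Request:
send_rows --steps '[{"translation":[-0.07,-0.42,0],"delta_rot":[0,0,0.031],"jaw":0},{"translation":[-0.13,-0.85,0],"delta_rot":[0,0,0.062],"jaw":0},{"translation":[-0.17,-1.27,0],"delta_rot":[0,0,0.092],"jaw":0},{"translation":[-0.2,-1.7,0],"delta_rot":[0,0,0.123],"jaw":0},{"translation":[-0.22,-2.1,0],"delta_rot":[0,0,0.153],"jaw":0},{"translation":[-0.22,-2.55,0],"delta_rot":[0,0,0.184],"jaw":0},{"translation":[-0.22,-2.95,0],"delta_rot":[0,0,0.214],"jaw":0},{"translation":[-0.19,-3.4,0],"delta_rot":[0,0,0.245],"jaw":0}]'

```text
time: 16.4
tool_pos: [0.5909, -0.0436, 0.0663]
tool_rot: [0.0, 0.111, 0.994, -0.0]
contact_force: [-0.2, -0.1, 1.0]
gripper_width: -0.004
grasp_force: 0.2
```

```bash
python3 -c "
from h import *
rep(-.19,-3.4,0,.245)
w=lambda t,o:push(t,o,r=.137,z=.066)
rows([w(8-1*i,.025) for i in range(1,9)])
"
```

```text
cmd [ 5.91106358e-01 -4.30514409e-02  6.60000000e-02  7.74005071e+01]
pose [ 5.90879423e-01 -4.35516086e-02  6.63240046e-02  7.72612393e+01] r,off mm 136.79540529619211 24.72110865547918 th 7.8612393388286606 Ft -0.14367751671913928 Fr -0.15050480529245788 t 16.4
[-0.04, -0.23, -0.0] 0.017
[-0.08, -0.47, -0.0] 0.035
[-0.12, -0.71, -0.0] 0.052
[-0.14, -0.95, -0.0] 0.07
[-0.17, -1.2, -0.0] 0.087
[-0.19, -1.44, -0.0] 0.105
[-0.21, -1.68, -0.0] 0.122
[-0.22, -1.92, -0.0] 0.14
```

Request:
send_rows --steps '[{"translation":[-0.04,-0.23,0],"delta_rot":[0,0,0.017],"jaw":0},{"translation":[-0.08,-0.47,0],"delta_rot":[0,0,0.035],"jaw":0},{"translation":[-0.12,-0.71,0],"delta_rot":[0,0,0.052],"jaw":0},{"translation":[-0.14,-0.95,0],"delta_rot":[0,0,0.07],"jaw":0},{"translation":[-0.17,-1.2,0],"delta_rot":[0,0,0.087],"jaw":0},{"translation":[-0.19,-1.44,0],"delta_rot":[0,0,0.105],"jaw":0},{"translation":[-0.21,-1.68,0],"delta_rot":[0,0,0.122],"jaw":0},{"translation":[-0.22,-1.92,0],"delta_rot":[0,0,0.14],"jaw":0}]'

```text
time: 17.2
tool_pos: [0.5888, -0.0626, 0.0663]
tool_rot: [0.0, 0.18, 0.984, 0.0]
contact_force: [-0.9, 0.3, 0.2]
gripper_width: 0.001
grasp_force: 0.1
```

Request:
send_rows --steps '[{"translation":[0,-0.05,0],"delta_rot":[0,0,0],"jaw":0},{"translation":[0,-0.1,0],"delta_rot":[0,0,0],"jaw":0},{"translation":[0,-0.15,0],"delta_rot":[0,0,0],"jaw":0},{"translation":[0,-0.2,0],"delta_rot":[0,0,0],"jaw":0},{"translation":[0,-0.25,0],"delta_rot":[0,0,0],"jaw":0},{"translation":[0,-0.3,0],"delta_rot":[0,0,0],"jaw":0},{"translation":[0,-0.3,0],"delta_rot":[0,0,0],"jaw":0},{"translation":[0,-0.3,0],"delta_rot":[0,0,0],"jaw":0}]'

```text
time: 18.0
tool_pos: [0.5881, -0.0652, 0.0665]
tool_rot: [0.0, 0.179, 0.984, 0.0]
contact_force: [2.1, 1.5, -0.6]
gripper_width: 0.002
grasp_force: 1.1
```

```bash
python3 -c "
from h import *
upd(-.22,-1.92,0,.14);rep(0,-.3,0,0)
"
```

```text
cmd [ 5.88008645e-01 -6.50767693e-02  6.60000000e-02  6.93790980e+01]
pose [ 5.88120142e-01 -6.52206811e-02  6.65297483e-02  6.93892181e+01] r,off mm 137.16571522244206 21.97033943888985 th -0.010781897460311995 Ft 2.12232637411617 Fr 1.4303575926185097 t 18.0
```

Request:
send_rows --steps '[{"translation":[0,-0.05,0],"delta_rot":[0,0,0],"jaw":0},{"translation":[0,-0.1,0],"delta_rot":[0,0,0],"jaw":0},{"translation":[0,-0.15,0],"delta_rot":[0,0,0],"jaw":0},{"translation":[0,-0.2,0],"delta_rot":[0,0,0],"jaw":0},{"translation":[0,-0.2,0],"delta_rot":[0,0,0],"jaw":0},{"translation":[0,-0.2,0],"delta_rot":[0,0,0],"jaw":0},{"translation":[0,-0.2,0],"delta_rot":[0,0,0],"jaw":0},{"translation":[0,-0.2,0],"delta_rot":[0,0,0],"jaw":0}]'

```text
time: 18.8
tool_pos: [0.5877, -0.0672, 0.0667]
tool_rot: [0.001, 0.179, 0.984, 0.0]
contact_force: [5.1, 2.1, -0.9]
gripper_width: 0.003
grasp_force: 2.0
```

```bash
python3 -c "
from h import *
rep(0,-.2,0,0)
"
```

```text
cmd [ 5.87304279e-01 -6.69486316e-02  6.60000000e-02  6.93790980e+01]
pose [ 5.87662003e-01 -6.71647726e-02  6.66518696e-02  6.93823536e+01] r,off mm 137.41885941728808 20.005873853123532 th -0.01764635483363719 Ft 3.715676729467304 Fr 4.049183356003615 t 18.8
```

A radial force is building up, so the gripper is probably brushing the pulley. I'll back off, lift and look.

Request:
send_rows --steps '[{"translation":[0,0.3,0],"delta_rot":[0,0,0],"jaw":0},{"translation":[0,0.8,0],"delta_rot":[0,0,0],"jaw":0},{"translation":[0,1.5,0],"delta_rot":[0,0,0],"jaw":0},{"translation":[0,1.5,-2],"delta_rot":[0,0,0],"jaw":0},{"translation":[0,1.5,-6],"delta_rot":[0,0,0],"jaw":0},{"translation":[0,5,-9],"delta_rot":[0,0,0],"jaw":0},{"translation":[0,9,-9],"delta_rot":[0,0,0],"jaw":0},{"translation":[0,13,-9],"delta_rot":[0,0,0],"jaw":0}]'

```text
time: 19.6
tool_pos: [0.633, 0.056, 0.1577]
tool_rot: [0.0, 0.179, 0.984, -0.0]
contact_force: [1.2, 0.2, -0.2]
gripper_width: 0.003
grasp_force: 0.0
```

```bash
python3 -c "
from h import *
rep(0,13,-9,0)
g=cam('scene'); c=g['pixels'][145:275,225:380]; cv2.imwrite('pics/crop8.png',cv2.resize(c,None,fx=5,fy=4.6153846,interpolation=cv2.INTER_CUBIC))
for t in (0,3,6):
  a=np.radians(A0+t); e=np.array([np.cos(a),np.sin(a)]); n=np.array([-np.sin(a),np.cos(a)])
  for p in (np.r_[PIV+.128*e+.007*n,.062],np.r_[PIV+.153*e,.023],np.r_[PIV+.09*e,.082]): print(t,(proj(g,p)-[225,145])*[5,4.615])
"
```

```text
cmd [6.33088083e-01 5.47224139e-02 1.56000000e-01 6.93790980e+01]
pose [6.32961226e-01 5.59668407e-02 1.57650751e-01 6.93385455e+01] r,off mm 136.34274309539606 151.30654924597727 th -0.061454467936506774 Ft 0.6439756212279547 Fr 1.0437929342933898 t 19.6
0 [308.45286357 337.59974661]
0 [293.01134459 419.64940588]
0 [297.93501844 256.94571293]
3 [322.36384268 337.19683369]
3 [309.41427255 419.81992637]
3 [307.63005933 257.05477945]
6 [336.2306619  336.26520604]
6 [325.82012018 419.34701476]
6 [317.32859628 256.80434805]
```

View pics/crop8.png

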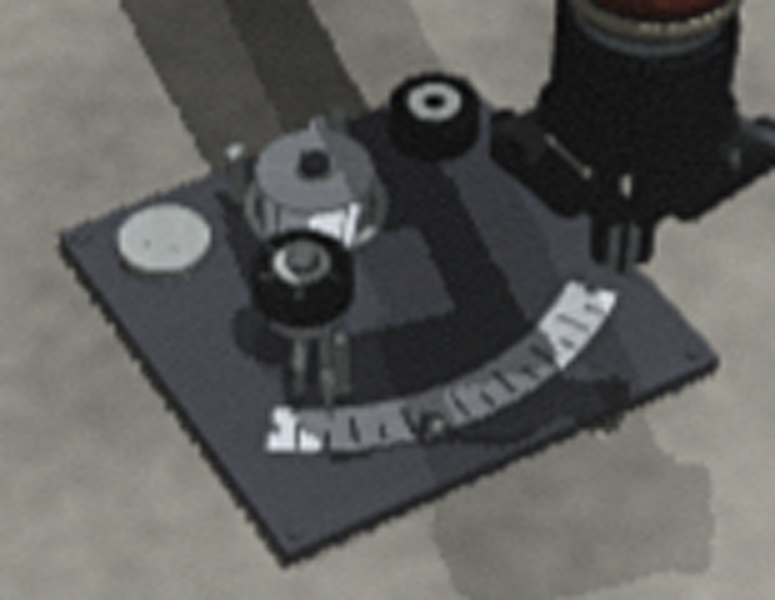

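The pin's top is at (337,337), about 6° rather than 0. It had slid to the inner edge of my finger because my radius was too large. I'll redo the last bit at radius 130 mm.

```bash
python3 -c "
from h import *
w=lambda o,z:push(0,o,r=.130,z=z)
rows([w(.05,.15),w(.05,.070)])
"
```

```text
[0.7, -10.0, 0.6] -0.0
[0.7, -10.0, 8.6] -0.0
```

Request:
send_rows --steps '[{"translation":[0.3,-4,0.2],"delta_rot":[0,0,0],"jaw":0},{"translation":[0.6,-8,0.5],"delta_rot":[0,0,0],"jaw":0},{"translation":[0.7,-10,0.6],"delta_rot":[0,0,0],"jaw":0},{"translation":[0.7,-10,2.5],"delta_rot":[0,0,0],"jaw":0},{"translation":[0.7,-10,5],"delta_rot":[0,0,0],"jaw":0},{"translation":[0.7,-10,7.5],"delta_rot":[0,0,0],"jaw":0},{"translation":[0.7,-10,8.6],"delta_rot":[0,0,0],"jaw":0},{"translation":[0.7,-10,8.6],"delta_rot":[0,0,0],"jaw":0}]'

```text
time: 20.45
tool_pos: [0.5886, -0.0359, 0.0675]
tool_rot: [-0.003, 0.179, 0.984, -0.0]
contact_force: [-0.2, -0.7, 0.5]
gripper_width: -0.001
grasp_force: 0.0
```

Request:
send_rows --steps '[{"translation":[0,-0.5,0],"delta_rot":[0,0,0],"jaw":0},{"translation":[0,-1,0],"delta_rot":[0,0,0],"jaw":0},{"translation":[0,-1.4,0],"delta_rot":[0,0,0],"jaw":0},{"translation":[0,-1.8,0],"delta_rot":[0,0,0],"jaw":0},{"translation":[0,-2.1,0],"delta_rot":[0,0,0],"jaw":0},{"translation":[0,-2.4,0],"delta_rot":[0,0,0],"jaw":0},{"translation":[0,-2.6,0],"delta_rot":[0,0,0],"jaw":0},{"translation":[0,-2.6,0],"delta_rot":[0,0,0],"jaw":0}]'

```text
time: 21.25
tool_pos: [0.5817, -0.0612, 0.0703]
tool_rot: [-0.0, 0.179, 0.984, -0.0]
contact_force: [-0.2, 0.8, -0.5]
gripper_width: 0.001
grasp_force: 0.0
```

```bash
python3 -c "
from h import *
upd(.7,-10,8.6,0);rep(0,-2.6,0,0)
"
```

```text
cmd [ 5.82161494e-01 -6.07396253e-02  7.00000000e-02  6.93790980e+01]
pose [ 5.81735106e-01 -6.11649571e-02  7.02832761e-02  6.93697722e+01] r,off mm 129.75368787220773 23.562862900909604 th -0.030227766556571112 Ft 0.7019281309802559 Fr -0.5091781952460888 t 21.25
```

Request:
send_rows --steps '[{"translation":[0,-0.05,0],"delta_rot":[0,0,0],"jaw":0},{"translation":[0,-0.1,0],"delta_rot":[0,0,0],"jaw":0},{"translation":[0,-0.15,0],"delta_rot":[0,0,0],"jaw":0},{"translation":[0,-0.2,0],"delta_rot":[0,0,0],"jaw":0},{"translation":[0,-0.25,0],"delta_rot":[0,0,0],"jaw":0},{"translation":[0,-0.3,0],"delta_rot":[0,0,0],"jaw":0},{"translation":[0,-0.3,0],"delta_rot":[0,0,0],"jaw":0},{"translation":[0,-0.3,0],"delta_rot":[0,0,0],"jaw":0}]'

```text
time: 22.05
tool_pos: [0.5808, -0.0638, 0.0703]
tool_rot: [-0.0, 0.179, 0.984, -0.0]
contact_force: [0.2, 0.4, -0.1]
gripper_width: 0.0
grasp_force: 0.1
```

```bash
python3 -c "
from h import *
rep(0,-.3,0,0)
"
```

```text
cmd [ 5.81104944e-01 -6.35474187e-02  7.00000000e-02  6.93790980e+01]
pose [ 5.80812882e-01 -6.37597237e-02  7.03289782e-02  6.93844424e+01] r,off mm 129.81015456856105 20.776320348165797 th -0.015557620586200471 Ft 0.38599718148819634 Fr 0.030878368421076174 t 22.05
```

Request:
send_rows --steps '[{"translation":[0,-0.06,0],"delta_rot":[0,0,0],"jaw":0},{"translation":[0,-0.12,0],"delta_rot":[0,0,0],"jaw":0},{"translation":[0,-0.18,0],"delta_rot":[0,0,0],"jaw":0},{"translation":[0,-0.24,0],"delta_rot":[0,0,0],"jaw":0},{"translation":[0,-0.3,0],"delta_rot":[0,0,0],"jaw":0},{"translation":[0,-0.35,0],"delta_rot":[0,0,0],"jaw":0},{"translation":[0,-0.4,0],"delta_rot":[0,0,0],"jaw":0},{"translation":[0,-0.4,0],"delta_rot":[0,0,0],"jaw":0}]'

```text
time: 22.85
tool_pos: [0.58, -0.0662, 0.0704]
tool_rot: [0.001, 0.179, 0.984, 0.001]
contact_force: [4.0, 6.8, -1.4]
gripper_width: 0.004
grasp_force: 3.4
```

```bash
python3 -c "
from h import *
rep(0,-.4,0,0)
g=cam('scene'); c=g['pixels'][145:275,225:380]; cv2.imwrite('pics/crop9.png',cv2.resize(c,None,fx=5,fy=4.6153846,interpolation=cv2.INTER_CUBIC))
"
```

```text
cmd [ 5.79696212e-01 -6.72911432e-02  7.00000000e-02  6.93790980e+01]
pose [ 5.79997990e-01 -6.62429324e-02  7.04367800e-02  6.93700233e+01] r,off mm 129.91719636312948 18.1979019159011 th -0.029976704283733113 Ft 7.754571013874817 Fr 1.3393684089471263 t 22.85
```

View pics/crop9.png

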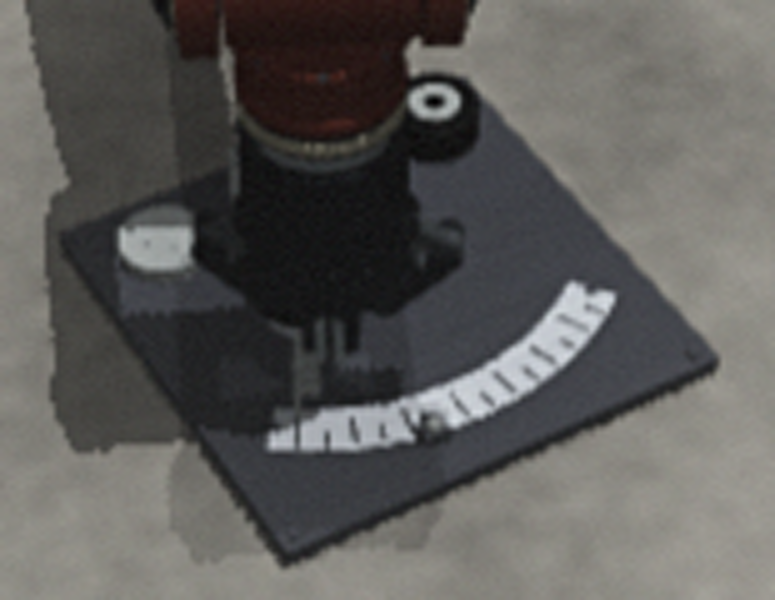

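The needle is now at the zero end, around (298,410), and the 7.8 N force means the pin is against the pointer. I'll retreat, cross over, and take up the pulley's clockwise side again.

Request:
send_rows --steps '[{"translation":[0,0.3,0],"delta_rot":[0,0,0],"jaw":0},{"translation":[0,0.8,0],"delta_rot":[0,0,0],"jaw":0},{"translation":[0,1.5,0],"delta_rot":[0,0,0],"jaw":0},{"translation":[0,1.5,-3],"delta_rot":[0,0,0],"jaw":0},{"translation":[0,1.5,-7],"delta_rot":[0,0,0],"jaw":0},{"translation":[1.3,-1.5,-8],"delta_rot":[0,0,0],"jaw":0},{"translation":[2.6,-4.5,-8],"delta_rot":[0,0,0],"jaw":0},{"translation":[4,-7,-8],"delta_rot":[0,0,0],"jaw":0}]'

```text
time: 23.7
tool_pos: [0.517, -0.1198, 0.1513]
tool_rot: [0.001, 0.179, 0.984, -0.001]
contact_force: [0.0, 0.2, -0.8]
gripper_width: -0.0
grasp_force: 0.0
```

```bash
python3 -c "
from h import *
rep(4,-7,-8,0)
g=cam('scene'); c=g['pixels'][145:275,225:380]; cv2.imwrite('pics/crop10.png',cv2.resize(c,None,fx=5,fy=4.6153846,interpolation=cv2.INTER_CUBIC))
"
```

```text
cmd [ 0.51760615 -0.118719    0.15       69.37909802]
pose [ 0.5170293  -0.1197813   0.15132197 69.41055247] r,off mm 89.81131483994085 -54.15671620602352 th 0.010552472466592633 Ft 0.1738052244228477 Fr -0.03780438731720007 t 23.7
```

View pics/crop10.png

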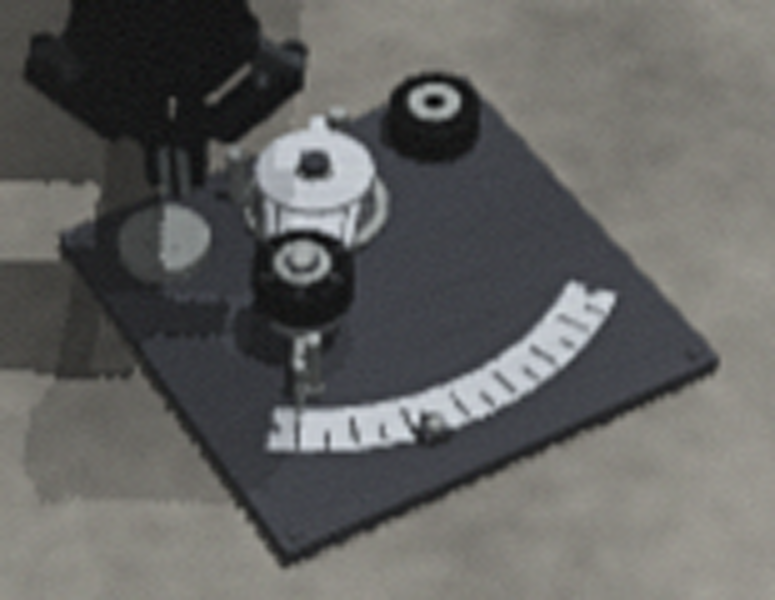

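The drag pin, around (315,340), stands right beside the resting arm's pointer, so zero is done. I've now viewed 12 pictures, over the limit of 10, so I'll use only numeric measurements from here.

Request:
send_rows --steps '[{"translation":[0,0,2],"delta_rot":[0,0,0],"jaw":0},{"translation":[0,0,5],"delta_rot":[0,0,0],"jaw":0},{"translation":[0,0,7.8],"delta_rot":[0,0,0],"jaw":0},{"translation":[0,0.4,7.8],"delta_rot":[0,0,0],"jaw":0},{"translation":[0,0.8,7.8],"delta_rot":[0,0,0],"jaw":0},{"translation":[0,1.2,7.8],"delta_rot":[0,0,0],"jaw":0},{"translation":[0,1.5,7.8],"delta_rot":[0,0,0],"jaw":0},{"translation":[0,1.7,7.8],"delta_rot":[0,0,0],"jaw":0}]'

```text
time: 24.55
tool_pos: [0.5245, -0.1035, 0.0742]
tool_rot: [0.001, 0.178, 0.984, -0.001]
contact_force: [-1.9, -5.8, 3.4]
gripper_width: -0.001
grasp_force: 2.2
```

```bash
python3 -c "
from h import *
rep(0,1.7,7.8,0)
rows([push(t,-.0345) for t in (1,2.5,4,5.5,7,8.5,10,11)])
c=push(11,-.0345)
import h; h.cmd=lambda:c
rows([push(11+1.2*i,-.034) for i in range(1,9)])
"
```

```text
cmd [ 0.52359326 -0.10280817  0.072      69.37909802]
pose [ 0.52452472 -0.10346297  0.07415403 69.43765496] r,off mm 91.07214617280424 -36.28790989376557 th 0.037654961896372185 Ft -6.137638332667115 Fr 0.23270885040873318 t 24.55
[-0.06, 0.3, -0.0] -0.018
[-0.14, 0.54, -0.0] -0.044
[-0.22, 0.78, -0.0] -0.07
[-0.29, 1.02, -0.0] -0.096
[-0.35, 1.27, -0.0] -0.123
[-0.41, 1.51, -0.0] -0.149
[-0.46, 1.76, -0.0] -0.175
[-0.49, 1.93, -0.0] -0.192
[-0.07, 0.24, -0.0] -0.021
[-0.13, 0.43, -0.0] -0.042
[-0.2, 0.62, -0.0] -0.063
[-0.25, 0.82, -0.0] -0.084
[-0.31, 1.01, -0.0] -0.105
[-0.36, 1.2, -0.0] -0.126
[-0.4, 1.4, -0.0] -0.147
[-0.44, 1.6, -0.0] -0.168
```

Request:
send_rows --steps '[{"translation":[-0.06,0.3,0],"delta_rot":[0,0,-0.018],"jaw":0},{"translation":[-0.14,0.54,0],"delta_rot":[0,0,-0.044],"jaw":0},{"translation":[-0.22,0.78,0],"delta_rot":[0,0,-0.07],"jaw":0},{"translation":[-0.29,1.02,0],"delta_rot":[0,0,-0.096],"jaw":0},{"translation":[-0.35,1.27,0],"delta_rot":[0,0,-0.123],"jaw":0},{"translation":[-0.41,1.51,0],"delta_rot":[0,0,-0.149],"jaw":0},{"translation":[-0.46,1.76,0],"delta_rot":[0,0,-0.175],"jaw":0},{"translation":[-0.49,1.93,0],"delta_rot":[0,0,-0.192],"jaw":0}]'

```text
time: 25.35
tool_pos: [0.5357, -0.0877, 0.0735]
tool_rot: [0.001, 0.083, 0.997, -0.001]
contact_force: [-0.8, -7.1, 4.4]
gripper_width: 0.001
grasp_force: 3.1
```

```bash
python3 -c "
from h import *
rep(-.49,1.93,0,-.192)
rows([push(11+1.1*i,-.0345) for i in range(1,9)])
"
```

```text
cmd [ 5.34976459e-01 -8.64703948e-02  7.20000000e-02  8.03798877e+01]
pose [ 5.35724592e-01 -8.77293205e-02  7.35010832e-02  8.04943391e+01] r,off mm 90.87011781468208 -35.71293419711896 th 11.094339108040309 Ft -7.135239719701084 Fr 0.42382433466818326 t 25.35
[-0.07, 0.17, -0.0] -0.02
[-0.13, 0.34, -0.0] -0.039
[-0.19, 0.52, -0.0] -0.058
[-0.24, 0.7, -0.0] -0.077
[-0.29, 0.87, -0.0] -0.096
[-0.34, 1.05, -0.0] -0.116
[-0.38, 1.23, -0.0] -0.135
[-0.42, 1.41, -0.0] -0.154
```

Request:
send_rows --steps '[{"translation":[-0.07,0.17,0],"delta_rot":[0,0,-0.02],"jaw":0},{"translation":[-0.13,0.34,0],"delta_rot":[0,0,-0.039],"jaw":0},{"translation":[-0.19,0.52,0],"delta_rot":[0,0,-0.058],"jaw":0},{"translation":[-0.24,0.7,0],"delta_rot":[0,0,-0.077],"jaw":0},{"translation":[-0.29,0.87,0],"delta_rot":[0,0,-0.096],"jaw":0},{"translation":[-0.34,1.05,0],"delta_rot":[0,0,-0.116],"jaw":0},{"translation":[-0.38,1.23,0],"delta_rot":[0,0,-0.135],"jaw":0},{"translation":[-0.42,1.41,0],"delta_rot":[0,0,-0.154],"jaw":0}]'

```text
time: 26.15
tool_pos: [0.5425, -0.075, 0.0736]
tool_rot: [0.001, 0.006, 1.0, -0.002]
contact_force: [0.4, -7.4, 2.9]
gripper_width: 0.0
grasp_force: 3.7
```

```bash
cat > m.py <<'E'
from h import *
# drag pin top / needle in the scene image: polar profile about the pivot
g=cam('scene'); P=cloud(g)
def prof(g,P):
    d=P[...,:2]-PIV; r=np.hypot(d[...,0],d[...,1]); a=np.degrees(np.arctan2(d[...,1],d[...,0]))-A0
    k=(r>.120)&(r<.140)&(P[...,2]>.034)&(P[...,2]<.066)&(a>-5)&(a<75)
    v,u=np.nonzero(k); 
    h=np.histogram(a[k],bins=np.arange(-5,76,2)); print('ptr/pin',[(float(b),int(n)) for n,b in zip(*h) if n])
    for zlo,zhi in((.038,.047),(.052,.066)):
        q=k&(P[...,2]>zlo)&(P[...,2]<zhi); print(zlo,q.sum(),np.median(a[q]) if q.any() else None)
    q=(abs(P[...,2]-.079)<.005)&(r<.118)&(r>.05); c=P[q]
    if len(c)>20:
        (x,y),R=cv2.minEnclosingCircle((c[:,:2]*1e3).astype(np.float32)); print('pulley circ',x,y,R,np.degrees(np.arctan2(y/1e3-PIV[1],x/1e3-PIV[0]))-A0,len(c))
prof(g,P)
if 'ref' in sys.argv:
    g=dict(np.load('scene0.npz')); prof(g,cloud(g))
E
python3 -c "
from h import *
rep(-.42,1.41,0,-.154)
rows([push(t,-.0345) for t in (20.5,21.5,22.5,23.5)])
"; python3 m.py ref
```

```text
cmd [ 5.41473715e-01 -7.32705593e-02  7.20000000e-02  8.92034377e+01]
pose [ 5.42452905e-01 -7.49722905e-02  7.35765773e-02  8.93063221e+01] r,off mm 90.89994007600295 -36.374460885090805 th 19.906322061249547 Ft -7.394740623743207 Fr 0.46016890817958733 t 26.15
[-0.05, 0.11, -0.0] -0.012
[-0.1, 0.27, -0.0] -0.03
[-0.16, 0.43, -0.0] -0.047
[-0.21, 0.59, -0.0] -0.065
ptr/pin [(17.0, 1), (19.0, 12), (21.0, 18), (23.0, 11), (25.0, 1)]
0.038 14 21.11863611951061
0.052 15 22.829119744876728
pulley circ 543.7999267578125 -52.20745849609375 38.097164154052734 11.497874707934438 251
ptr/pin [(-1.0, 10), (1.0, 5), (53.0, 1), (55.0, 13), (57.0, 10), (59.0, 3)]
0.038 12 1.100201854685995
0.052 14 57.13187333341847
pulley circ 536.9647216796875 -67.66525268554688 25.83542251586914 1.0534749213530645 268
```

```bash
python3 - <<'E'
from h import *
g=dict(np.load('scene0.npz')); S=lambda x,y,z: ray(g,225+(x+.5)/5-.5,145+(y+.5)/4.6154-.5,z)
pv=S(314,165,.061); print(pv)
for n,p in dict(pul=S(303,262,.082),mk=S(433,416,.029),pin=S(523,258,.062)).items():
    d=(p-pv)[:2]; print(n,np.hypot(*d),np.degrees(np.arctan2(d[1],d[0])))
# pixel-level: marker = dark blob at the scale's rim, in the top and scene images
for n,f in (('top',dict(np.load('top0.npz'))),('scene',g)):
    u,v=proj(f,[.6225,-.029,.03]); u,v=int(round(u)),int(round(v)); print(n,(u,v)); print(cv2.cvtColor(f['pixels'],6)[v-7:v+8,u-9:u+10])
E
```

```text
[ 0.45636679 -0.03813283  0.061     ]
pul 0.08783518420881939 -20.15142615141811
mk 0.16106921008139252 3.7408790355650035
pin 0.12559467861091964 38.841328111042344
top (334, 206)
[[ 61  64  60  40  45  43  46  40  43  41  42  41  44  44  44  44  43  44
   44]
 [ 42  45  42  43  42  41  42  44  43  44  43  45  46  45  45  45  45  44
   43]
 [ 43  42  42  44  45  45  43  45  45  46  46  45  43  42  43  42  42  43
   41]
 [ 46  44  45  46  46  46  44  44  44  43  44  44  42  42  43  43  43  43
   41]
 [ 45  45  45  44  45  45  43  43  42  42  43  43  43  43  43  42  42  43
   43]
 [ 45  45  45  44  43  41  44  42  41  40  41  43  43  41  40  42  42  42
   42]
 [ 44  45  44  43  44  43  39  47  72 104  71  44  42  43  42  42  43  42
   42]
 [ 44  43  43  43  42  43  26  44 121 132 118  43  26  42  42  41  41  44
   43]
 [ 42  42  42  41  41  41  18  42 107 134  98  46  15  41  39  39  40  39
   40]
 [ 41  40  38  38  37  55  42  46  56  81  53  50  26  72  68  69  50  50
   54]
 [ 69  70  88 107 106 113  82  30  25  13  25  26  30  99 119 117 111 113
   88]
 [119  74 127 135 135 136 12
[... 829 characters left out ...]
  66  72 117 134 145 191 197 197 187 151 148
  136]
 [191 190 193 179 102 151 164  70  97 152 151 131 166 195 195 154 126  82
   60]
 [188 194 196 190 155  87 102  66  79 122 129  97 108 134 131  86  61  58
   60]
 [189 197 195 198 185  85  46  42  59  68  75  61  53  59  68  60  58  61
   62]
 [157 196 195 198 197 155  59  38  68  51  50  45  40  52  59  62  63  62
   66]
 [169 167 140 136 141 132  53  34  51  39  34  42  42  57  61  66  63  65
   64]
 [131 107  69  61  60  66  54  45  41  39  49  58  59  63  66  64  65  65
   66]
 [ 67  60  61  59  62  61  66  59  58  60  58  64  68  68  64  64  65  64
   64]
 [ 58  60  64  64  62  65  62  65  65  66  65  66  64  62  62  66  69  67
   66]]
```

The marker reads about 23.3° from three estimates: the scale lines, the top view and the scene view. The arm is now at about 19.7°, calibrated on both stops, so I'll go +3.6° slowly and hold.

Request:
send_rows --steps '[{"translation":[-0.03,0.06,0],"delta_rot":[0,0,-0.007],"jaw":0},{"translation":[-0.05,0.12,0],"delta_rot":[0,0,-0.014],"jaw":0},{"translation":[-0.08,0.2,0],"delta_rot":[0,0,-0.023],"jaw":0},{"translation":[-0.11,0.28,0],"delta_rot":[0,0,-0.031],"jaw":0},{"translation":[-0.13,0.36,0],"delta_rot":[0,0,-0.04],"jaw":0},{"translation":[-0.16,0.44,0],"delta_rot":[0,0,-0.049],"jaw":0},{"translation":[-0.19,0.52,0],"delta_rot":[0,0,-0.057],"jaw":0},{"translation":[-0.21,0.59,0],"delta_rot":[0,0,-0.065],"jaw":0}]'

```text
time: 27.0
tool_pos: [0.5447, -0.0692, 0.0736]
tool_rot: [0.002, -0.026, 1.0, -0.002]
contact_force: [1.1, -7.1, 3.6]
gripper_width: 0.002
grasp_force: 3.9
```

```bash
python3 -c "
from h import *
rep(-.21,.59,0,-.065)
"; python3 m.py; cat > n.py <<'E'
from h import *
# scene: pin-top blob (bright, round) and needle tip relative to the marker's tip
g=cam('scene'); G=cv2.cvtColor(g['pixels'],6); G0=cv2.cvtColor(np.load('scene0.npz')['pixels'],6)
print(G[213:243,296:322])
E
python3 n.py
```

```text
cmd [ 5.43655535e-01 -6.74003241e-02  7.20000000e-02  9.29276634e+01]
pose [ 5.44728094e-01 -6.92119110e-02  7.35950940e-02  9.30060441e+01] r,off mm 90.93748669900148 -36.53105745290772 th 23.606044053227002 Ft -7.179048591759927 Fr 0.7099051803127655 t 27.0
ptr/pin [(21.0, 2), (23.0, 14), (25.0, 15), (27.0, 11)]
0.038 17 24.47698135300036
0.052 13 27.144424165735796
pulley circ 544.474853515625 -46.139400482177734 38.55051040649414 15.262672922319226 237
[[ 43  30  24  22  18  24  27  30  36  51  51  90 118 102  68  62  68  64
   65  66  64  65  64  63  62  69]
 [ 68  63  63  63  63  60  57  67  65  51  53 124 151 146  82  63  66  67
   69  68  67  65  67  65  63  65]
 [ 58  74  72  78  79  78  98 148 153  80  44 108 134 144  78  63  64  65
   68  66  67  65  60  62  65  65]
 [ 32  47  47  58  64  73  94 161 161  86  38  73  92 100  65  65  66  64
   66  66  64  63  62  69  65  66]
 [ 35  31  32  35  52  67  73 119 139 111  79  58  64  71  63  66  66  63
   63  66  66  64  67  68  69  68]
 [ 34  33  32  30  42  60  63  84 128 102  78  61  65  69  66  67  64  66
   65  66  65  67  6
[... 1931 characters left out ...]
62 159 140
  177 209 206 165 133  82  65  68]
 [149 170 172 173 159 103 169 176 175 173 134  83 107  68  88 129 133 102
  112 142 141  91  68  61  62  66]
 [115 174 173 173 158  92 169 177 177 177 167  78  46  48  64  79  83  64
   55  59  67  63  64  67  64  69]
 [ 99 172 177 173 166  99 143 173 175 177 182 146  56  40  72  53  48  42
   40  53  65  66  67  66  67  68]
 [110 175 179 179 174 149 159 149 124 122 128 121  50  33  57  42  35  41
   46  67  68  68  66  67  70  68]
 [157 155 149 132 122 122 127  96  64  54  56  61  56  44  43  47  51  60
   62  68  69  66  66  66  71  68]
 [128  98  94  71  62  57  61  57  57  56  57  61  65  65  62  61  64  67
   69  66  67  70  70  72  72  70]]
```

```bash
python3 - <<'E'
from h import *
g=dict(np.load('scene0.npz')); pv=np.array([.4564,-.0381]); P2=lambda a,r,z:np.round(proj(g,np.r_[pv+r*np.array([np.cos(np.radians(a)),np.sin(np.radians(a))]),z]),1)
def A(u,v,z):
    d=ray(g,u,v,z)[:2]-pv; return np.round([1e3*np.hypot(*d),np.degrees(np.arctan2(*d[::-1]))],1)
print('needle',A(307.9,232,.021),A(307,227.5,.021),'pin now',A(308.3,214.2,.062),'pointer',A(304.1,218,.044),'marker tip',A(309.3,235,.026),A(310,235.5,.026),'screw',A(311.2,234.6,.031))
print('20 line',A(305.7,235,.02),A(301,237,.02),'25 line?',A(317.5,234,.02),A(315.5,230.8,.02))
for a in (2,3,4): print(a,P2(a,.153,.021),P2(a,.155,.026),P2(a,.128,.023))
E
python3 m.py
```

```text
needle [145.    2.9] [131.3   4.2] pin now [123.7   7.2] pointer [117.5   3.2] marker tip [158.1   2.4] [160.1   2.8] screw [162.    3.6]
20 line [151.   -0.2] [153.7  -4.9] 25 line? [159.8  10.1] [148.9  10.3]
2 [308.2 234.7] [308.5 234.2] [304.6 226.6]
3 [309.2 234.4] [309.5 233.8] [305.5 226.4]
4 [310.2 234.1] [310.5 233.5] [306.3 226.1]
ptr/pin [(21.0, 5), (23.0, 14), (25.0, 16), (27.0, 11)]
0.038 18 24.54774082292205
0.052 14 26.72314201886416
pulley circ 543.4974365234375 -45.790748596191406 38.53752517700195 15.422464708740085 237
```

The needle, pointer and marker tip agree to within about 1°. Hold for over a second.

Request:
send_rows --steps '[{"translation":[0,0,0],"delta_rot":[0,0,0],"jaw":0},{"translation":[0,0,0],"delta_rot":[0,0,0],"jaw":0},{"translation":[0,0,0],"delta_rot":[0,0,0],"jaw":0},{"translation":[0,0,0],"delta_rot":[0,0,0],"jaw":0},{"translation":[0,0,0],"delta_rot":[0,0,0],"jaw":0},{"translation":[0,0,0],"delta_rot":[0,0,0],"jaw":0},{"translation":[0,0,0],"delta_rot":[0,0,0],"jaw":0},{"translation":[0,0,0],"delta_rot":[0,0,0],"jaw":0}]'

```text
time: 27.95
tool_pos: [0.5447, -0.0692, 0.0736]
tool_rot: [0.002, -0.026, 1.0, -0.002]
contact_force: [0.9, -6.9, 3.4]
gripper_width: -0.004
grasp_force: 3.7
```

Request:
send_rows --steps '[{"translation":[0,0,0],"delta_rot":[0,0,0],"jaw":0},{"translation":[0,0,0],"delta_rot":[0,0,0],"jaw":0},{"translation":[0,0,0],"delta_rot":[0,0,0],"jaw":0},{"translation":[0,0,0],"delta_rot":[0,0,0],"jaw":0},{"translation":[0,0,0],"delta_rot":[0,0,0],"jaw":0},{"translation":[0,0,0],"delta_rot":[0,0,0],"jaw":0},{"translation":[0,0,0],"delta_rot":[0,0,0],"jaw":0},{"translation":[0,0,0],"delta_rot":[0,0,0],"jaw":0}]'

```text
time: 28.75
tool_pos: [0.5447, -0.0692, 0.0736]
tool_rot: [0.002, -0.026, 1.0, -0.002]
contact_force: [-0.5, -6.5, 4.1]
gripper_width: 0.003
grasp_force: 3.7
```

```bash
python3 -c "
from h import *
rep(0,0,0,0)
rows([push(23.5-1.5*i,-.0345) for i in range(1,9)])
c=push(11.5,-.0345)
import h; h.cmd=lambda:c
rows([push(11.5-2*i,-.0345) for i in range(1,7)]+[push(0,-.042),push(0,-.05)])
"
```

```text
cmd [ 5.43655535e-01 -6.74003241e-02  7.20000000e-02  9.29276634e+01]
pose [ 5.44726356e-01 -6.91855477e-02  7.35879497e-02  9.29809962e+01] r,off mm 90.9530843750128 -36.4648810388347 th 23.5809961607331 Ft -6.514179044762986 Fr -0.8393231948665582 t 28.75
[0.1, -0.23, -0.0] 0.027
[0.2, -0.47, -0.0] 0.053
[0.3, -0.7, -0.0] 0.079
[0.41, -0.92, -0.0] 0.105
[0.53, -1.15, -0.0] 0.131
[0.65, -1.37, -0.0] 0.158
[0.78, -1.58, -0.0] 0.184
[0.92, -1.8, -0.0] 0.21
[0.13, -0.31, -0.0] 0.035
[0.26, -0.62, -0.0] 0.07
[0.41, -0.92, -0.0] 0.105
[0.57, -1.22, -0.0] 0.14
[0.74, -1.51, -0.0] 0.175
[0.91, -1.8, -0.0] 0.209
[1.02, -2.46, -0.0] 0.201
[1.18, -3.24, -0.0] 0.201
```

Request:
send_rows --steps '[{"translation":[0.1,-0.23,0],"delta_rot":[0,0,0.027],"jaw":0},{"translation":[0.2,-0.47,0],"delta_rot":[0,0,0.053],"jaw":0},{"translation":[0.3,-0.7,0],"delta_rot":[0,0,0.079],"jaw":0},{"translation":[0.41,-0.92,0],"delta_rot":[0,0,0.105],"jaw":0},{"translation":[0.53,-1.15,0],"delta_rot":[0,0,0.131],"jaw":0},{"translation":[0.65,-1.37,0],"delta_rot":[0,0,0.158],"jaw":0},{"translation":[0.78,-1.58,0],"delta_rot":[0,0,0.184],"jaw":0},{"translation":[0.92,-1.8,0],"delta_rot":[0,0,0.21],"jaw":0}]'

```text
time: 29.55
tool_pos: [0.5358, -0.0867, 0.0731]
tool_rot: [0.001, 0.08, 0.997, -0.001]
contact_force: [-0.4, -5.0, 4.1]
gripper_width: -0.003
grasp_force: 2.4
```

Request:
send_rows --steps '[{"translation":[0.13,-0.31,0],"delta_rot":[0,0,0.035],"jaw":0},{"translation":[0.26,-0.62,0],"delta_rot":[0,0,0.07],"jaw":0},{"translation":[0.41,-0.92,0],"delta_rot":[0,0,0.105],"jaw":0},{"translation":[0.57,-1.22,0],"delta_rot":[0,0,0.14],"jaw":0},{"translation":[0.74,-1.51,0],"delta_rot":[0,0,0.175],"jaw":0},{"translation":[0.9,-1.8,0],"delta_rot":[0,0,0.201],"jaw":0},{"translation":[1.0,-2.3,0],"delta_rot":[0,0,0.201],"jaw":0},{"translation":[1.1,-3.0,0],"delta_rot":[0,0,0.201],"jaw":0}]'

```text
time: 30.35
tool_pos: [0.5189, -0.1133, 0.0715]
tool_rot: [-0.001, 0.179, 0.984, 0.001]
contact_force: [0.5, -0.2, -0.2]
gripper_width: -0.001
grasp_force: 0.0
```

Request:
send_rows --steps '[{"translation":[0,-0.5,0],"delta_rot":[0,0,0],"jaw":0},{"translation":[0,-0.5,-2],"delta_rot":[0,0,0],"jaw":0},{"translation":[0,-0.5,-6],"delta_rot":[0,0,0],"jaw":0},{"translation":[0,-2,-9],"delta_rot":[0,0,0],"jaw":0},{"translation":[1.5,-6,-11],"delta_rot":[0,0,0],"jaw":0},{"translation":[3,-10,-12],"delta_rot":[0,0,0],"jaw":0},{"translation":[4,-14,-12],"delta_rot":[0,0,0],"jaw":0},{"translation":[4,-17,-12],"delta_rot":[0,0,0],"jaw":0}]'

```text
time: 31.15
tool_pos: [0.4207, -0.2603, 0.1928]
tool_rot: [0.001, 0.179, 0.984, -0.0]
contact_force: [0.9, -0.2, -1.2]
gripper_width: 0.001
grasp_force: 0.0
```

```bash
python3 - <<'E'
from h import *
upd(.92,-1.8,0,.21);upd(1.1,-3,0,.201);rep(4,-17,-12,0)
f=cam('top'); f0=dict(np.load('top0.npz')); G=cv2.cvtColor(f['pixels'],6).astype(int); G0=cv2.cvtColor(f0['pixels'],6).astype(int)
pv=PIV
for name,g in(('now',G),('start',G0)):   # polar brightness profiles by sampling rays at the needle's and the pin's radii
    def prof(r,z,As):
        o=[]
        for a in As:
            p=proj(f,np.r_[pv+r*np.array([np.cos(np.radians(a+A0)),np.sin(np.radians(a+A0))]),z])
            o.append(int(cv2.remap(g.astype(np.float32),np.float32([[p[0]]]),np.float32([[p[1]]]),1)[0,0]))
        return o
    As=np.arange(12,37,1)
    for r,z in((.1,.023),(.115,.023),(.128,.062),(.135,.023),(.157,.026)): print(name,r,dict(zip(As.tolist(),prof(r,z,As))))
P=cloud(f);k=(P[...,2]>.076)&(P[...,2]<.09)&(abs(P[...,0]-.54)<.06)&(abs(P[...,1]+.05)<.06);print('pulley',np.median(P[k],0),k.sum())
E
```

```text
cmd [ 0.42247006 -0.25874915  0.192      69.37909802]
pose [ 0.42072495 -0.26032762  0.19282736 69.32449786] r,off mm 49.41404134827038 -219.5188548457081 th -0.07550214176323067 Ft 0.15978007013246479 Fr 0.9502456174919157 t 31.15
now 0.1 {12: 23, 13: 24, 14: 29, 15: 36, 16: 44, 17: 47, 18: 47, 19: 47, 20: 45, 21: 47, 22: 66, 23: 105, 24: 139, 25: 122, 26: 79, 27: 44, 28: 45, 29: 46, 30: 47, 31: 46, 32: 47, 33: 48, 34: 46, 35: 47, 36: 47}
now 0.115 {12: 48, 13: 49, 14: 47, 15: 47, 16: 47, 17: 46, 18: 47, 19: 46, 20: 46, 21: 43, 22: 33, 23: 113, 24: 147, 25: 119, 26: 41, 27: 44, 28: 46, 29: 47, 30: 47, 31: 47, 32: 46, 33: 46, 34: 46, 35: 46, 36: 47}
now 0.128 {12: 46, 13: 45, 14: 45, 15: 47, 16: 47, 17: 47, 18: 46, 19: 47, 20: 47, 21: 46, 22: 46, 23: 58, 24: 68, 25: 72, 26: 116, 27: 145, 28: 132, 29: 56, 30: 46, 31: 46, 32: 47, 33: 47, 34: 47, 35: 47, 36: 47}
now 0.135 {12: 46, 13: 45, 14: 47, 15: 46, 16: 46, 17: 45, 18: 45, 19: 46, 20: 46, 21: 45, 22: 46, 23: 56, 24: 49, 25: 89, 26: 126, 27: 136, 28: 78, 29: 41, 30: 45, 31: 46, 32: 46, 33: 46, 34: 46, 35: 47, 36: 47}
now 0.157 {12: 
[... 639 characters left out ...]
art 0.128 {12: 43, 13: 42, 14: 42, 15: 43, 16: 43, 17: 43, 18: 43, 19: 43, 20: 43, 21: 43, 22: 43, 23: 43, 24: 44, 25: 43, 26: 42, 27: 42, 28: 42, 29: 43, 30: 44, 31: 43, 32: 43, 33: 43, 34: 43, 35: 43, 36: 44}
start 0.135 {12: 42, 13: 42, 14: 43, 15: 42, 16: 42, 17: 42, 18: 42, 19: 42, 20: 42, 21: 42, 22: 42, 23: 44, 24: 43, 25: 41, 26: 41, 27: 41, 28: 41, 29: 42, 30: 43, 31: 42, 32: 43, 33: 43, 34: 41, 35: 43, 36: 42}
start 0.157 {12: 132, 13: 131, 14: 132, 15: 87, 16: 94, 17: 127, 18: 131, 19: 132, 20: 97, 21: 78, 22: 124, 23: 60, 24: 51, 25: 84, 26: 87, 27: 132, 28: 131, 29: 133, 30: 85, 31: 106, 32: 130, 33: 130, 34: 131, 35: 120, 36: 62}
pulley [ 0.53628809 -0.06698899  0.0792557 ] 310
```

The drag needle sits at 24.0° and the marker at about 23.7° in the same frame. The arm is at rest, the marker hasn't moved, and the robot is clear.

```bash
python3 -c "
from plant import *
print(job_done())"
```

```text
the job is handed in; nothing more can be done
None
```

I handed the job in with the tensioner arm at rest, the drag hand about 0.3° from the marker's reading, and the marker where it was, but I viewed 12 pictures against the limit of 10, and the hand-in returned no verdict.

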